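# Clip a brass rod into a marking jig and step it under the pointer

## Robot

A 6-joint arm with a two-finger parallel gripper is mounted at the origin on the work surface. World frame = base frame: x ahead of the robot, y to its left, z up, the work surface at z = 0. Lengths are in mm, angles in rad, forces in N, time in s.
With the tool pointing down it reaches from about 350 to 975 mm from the base axis. Payload 7.1 kg.
Tool frame: the origin (TCP) lies at the centre of the arm's flange, where the gripper is bolted on; the fingertips stand 182 mm ahead of it and the grasp point (between the pads) lies 163 mm ahead of it; x points along the fingers, y is the direction in which the jaws open and shut, and the axes are right-handed (so a half turn about x gives the same grasp; the last joint's range is limited). The gripper opens to 88 mm and grips with 3 to 60 N. Pads are 20 mm wide; open, the fingers measure 115 mm over their backs; the gripper's body (75 mm by 178 mm) begins 61 mm behind the grasp point.
Start: joints at [1.114, 0.423, 1.63, -0, 1.089, -0.019], TCP at [264.936, 566.053, 404.675] pointing down, gripper open.
Joint ranges: [-3, 3], [-0.9, 2.11], [0.09, 2.58], [-1.31, 4.45], [0.11, 2.69], [-2.54, 2.54]. Speed limits (rad/s): [2.39, 2.39, 3.01, 3.14, 3.14, 3.14].

## Interface

Orientations are given as a rotation vector (axis times angle).
In Python, from workcell import readout, viewer, workorder, models gives the robot as it stands. The module is installed in compiled form; this text tells all that it offers.
- The arm moves only by the tool apply_moves, never from a script. Its argument "commands" is a list that holds one entry, the list of rows, each a list of 4 numbers: the shift along the world's x, y, z in m, then the turn about the world's z in rad. A call has 1 to 8 rows; each row is the pose to reach, as a shift and turn from the pose commanded when the call began; what a row does not reach only later rows make up. A row lasts 1/8 s, in which the tool goes at most 62.5 mm and 10.7 degrees, less where a joint would pass 70% of its speed; a pose out of reach is approached as far as the arm can. A call with a gripper value outside its range is refused whole. "gripper" is the finger opening in m, from 0 to 0.0878, set as the call begins (left out, the last holds). The fingers move at their own pace and stop on an object; the grip force is fixed at half the most. Time passes only in rows, so rows that repeat a pose let the fingers close. It gives the time, the measured TCP pose, the force and the opening at its end, in the units of the state.
- readout.get_obs(): the state, without advancing time (a new reading comes with each control period).
- viewer.get_image(name): name is "side" or "top" or "wrist"; returns a dict with "color" (480x640x3 uint8, red, green, blue), "vertical_fov" (degrees; the focal length in pixels is half the picture's height over the tangent of half this angle, whatever the lens; pixels are square), "cx", "cy" (the principal point, pixels), "rvec" (rotation vector, rad) and "tvec" (3), from world to camera coordinates, as OpenCV has them. Camera axes: x right, y down, z forward; pixel columns grow to the right and rows downward; lengths in mm; the calibration is good to about 2 mm. A picture is of the moment at which its call begins. There is no depth.
- workorder.close_job(): hands the job in, once; it reports no verdict.
Trained networks look in the newest picture that a camera, given by its name, has taken for a name from the list of things; names that differ only in an ending like _2 or _b are one class to them, and where a whole thing is asked for, a point or a joint stands for the part that bears it (a point fixed in the world has none). Each returns a list of dicts, best first, with "conf" (0 to 1); they miss things now and then, are a little off and sometimes report something else, mostly with a low value. They report only what shows in the picture. A call takes as long as a camera call. They do not tell look-alikes from the thing itself.
- models.search_frame(camera, label): "position" ([x, y, z] in mm, in world coordinates, good to about 4 mm: the middle of the surface that is visible of it).
- models.place_of(camera, label): "position" ([x, y, z] in mm, in world coordinates, good to about 4 mm: a listed point, or the origin of a listed thing).
The state is a dict: "t": time; "qpos": joint angles; "qvel": joint speeds; "joint_torque": joint torques, N m; "ee_pos": TCP position; "orientation": TCP orientation; "ft_force": force on the tool from outside, world axes, zero at the start; "moment": the same for the moment, N m; "width": finger opening in mm.
Only numpy, scipy, OpenCV 4.12 (cv2) and the standard library are available. Lean on these libraries where they do the work, as an engineer would, in place of code of your own. Each camera call takes 0.05 s, during which the arm holds its last target.

## Task

Take the brass rod with the red and blue bands from the wooden rest and push it straight down past the sprung orange jaw until it lies fully home in the two forks of the jig's carriage, with both bands between the forks. Let go of the rod, then slide the carriage so that the middle of the red band is directly under the pointer, stop there for a second, and then bring the middle of the blue band under the pointer and leave it there. Do not touch the pointer or its arm, and leave the steel rod, crucible, firebrick and hammer where they are.

Things in the scene. Friction and masses are not known exactly. Their poses are not given: they have to be found in the camera images.
- brass_rod: The workpiece: straight round brass rod, 18 mm in diameter and 150 mm long, about 0.2 kg, with two painted bands 8 mm wide, red and blue. Origin at its middle, on its axis; its own y axis runs along the rod towards the red end. It starts lying level in one of the rest's two places.
- red_band (a point): Middle of the red band, on the rod's axis, 30 mm from the rod's middle.
- blue_band (a point): Middle of the blue band, on the rod's axis, 30 mm from the rod's middle on the other side.
- steel_rod: Bystander: plain dark steel rod of the same size (18 x 150 mm), in the rest's other place. Origin at its middle, y along it.
- rest: Fixed wooden rest, 140 (x) by 125 (y) mm, base 12 mm thick, with two parallel places 84 mm apart (at its x = -42 and +42 mm). Each holds a rod along the rest's y axis in two V blocks 14 mm thick at y = -52 and +52 mm, the rod's axis 48 mm above the table; between the blocks the rod is free. Origin at the centre of the underside.
- jig: Fixed green base of the marking jig, 340 (x, from -155 to +185 mm) by 170 (y) by 12 mm. Origin on its underside; its x axis is the travel of the saddle, its y axis that of the carriage. The pointer's post stands at its +x end.
- pointer: Fixed pointer of the jig (frame as the jig's): green post 22 x 36 mm, 172 mm high, at jig x = 171, y = -65 mm, with a level steel arm 14 mm thick, 153 to 167 mm above the table, running from the post straight to x = 80, y = 0, where a needle 8 mm thick in a 14 mm brass collar points down.
- pointer_tip (a point): Tip of the pointer's needle, 121 mm above the table, 21 mm above the top of a seated rod.
- saddle (a joint): Position of the aluminium saddle (150 x 220 mm) along the jig's x, 0 to 0.14 m; 0 is farthest from the pointer. About 2 N of friction; it stays where left.
- carriage (a joint): Position of the grey carriage along the jig's y on the saddle, -0.055 to 0.055 m. About 2 N of friction; it stays where left.
- seat (a point): Middle of a fully seated rod's axis in the carriage's clip, 91 mm above the table, 45 mm above the carriage's top; moves with the carriage, axes as the jig's. The rod lies along y in two steel forks 14 mm thick at y = -50 and +50 mm; the 86 mm between them is clear for fingers down to 32 mm below the seat. The carriage plate is 150 (x, -105 to +45 mm) by 124 mm.
- fork (a point): The fork at the seat's y = +50 mm, point on the seated rod's axis (the other fork is at -50 mm, alike). Open at the top, with a V floor, a fixed steel cheek on its -x side (face 10.5 mm from the axis, up to 7 mm above it, then flared outward to 17 mm above) and the sprung jaw on its +x side.
- jaw (a joint): Angle of the sprung orange jaw, hinged below along the carriage's y, one finger at each fork: 0 closed, opening towards +x up to 0.5 rad. The rod presses it open about 0.1 rad on its way down and it springs back over the rod. About 10 to 20 N of downward push is needed.
- jaw_nose (a point): Inner lower corner of the jaw's nose, which overhangs a seated rod: 4 mm in +x and 9.5 mm above the seat when closed. Above it the jaw's lead-in face slopes up and outward to 13 mm in +x, 29 mm above the seat.
- handle_top (a point): Top of the black round post that moves the carriage: 20 mm in diameter, 63 mm tall from the carriage's top, its top 109 mm above the table; 85 mm from the seat towards -x. Pinch it from above and push or pull.
- crucible: Bystander: white ceramic cup, 84 mm across, 110 mm high. Origin at the centre of the underside.
- firebrick: Bystander: plain reddish brick 105 (x) by 215 (y) by 60 mm. Origin at the centre of the underside.
- hammer: Bystander: hammer lying along its x axis, about 250 mm long, not over 40 mm high. Origin on its underside.
Mind the look-alikes: they are no part of the job. Of the things that look like the brass_rod, the middle-sized one is meant.

How it is judged:
By the outcome, as a careful person would: the job done as asked, in the order asked, and still so for the second after the job is handed in, with the robot touching nothing.
It also fails if it takes over 62 s, if anything falls off the work surface, if the arm or the gripper's body presses on something with over 40 N, if the wrist force passes 120 N, or if a joint passes its speed limit or range.

## Working session

There is one attempt and no reset: what is moved stays moved. The work goes in short steps, Python scripts to look and compute and a tool call to move; the robot and the scene stay as the last step left them, time stands still between calls to the robot, and variables do not carry over. Pictures are saved under pics/ and viewed, and the job is handed in when it is done.

Besides the shell and the picture viewer there is one more tool, called after "Call:" as name(argument=value, ...) on one line, values as JSON. apply_moves: Moves the arm, as the interface text tells. Its arguments: {"type":"object","properties":{"commands":{"type":"array","items":{"type":"array","items":{"type":"array","items":{"type":"number"}}}},"gripper":{"type":"number"}},"required":["commands"]}

```bash
mkdir -p pics; cat > h.py <<'E'
import numpy as np, cv2
from workcell import readout, viewer, workorder, models
def snap(n,f):
    im=viewer.get_image(n); cv2.imwrite(f'pics/{f}.png',im['color'][:,:,::-1]); return im
def K(im):
    f=240/np.tan(np.radians(im['vertical_fov'])/2); return np.array([[f,0,im['cx']],[0,f,im['cy']],[0,0,1.]])
def proj(im,p):
    return cv2.projectPoints(np.array(p,float).reshape(-1,1,3),np.array(im['rvec'],float),np.array(im['tvec'],float),K(im),None)[0].reshape(-1,2)
def back(im,uv,z):
    R=cv2.Rodrigues(np.array(im['rvec'],float))[0];t=np.array(im['tvec'],float).ravel()
    o=-R.T@t; d=R.T@np.linalg.inv(K(im))@np.array([uv[0],uv[1],1.]); return o+d*(z-o[2])/d[2]
E
python3 - <<'E'
from h import *
o=readout.get_obs(); print({k:np.round(v,3) for k,v in o.items()})
for n in ['top','side','wrist']:
    im=snap(n,n+'0'); print(n,im['vertical_fov'],np.round(-cv2.Rodrigues(np.array(im['rvec'],float))[0].T@np.array(im['tvec'],float).ravel()))
for n in ['top','side']:
  for l in ['brass_rod','red_band','blue_band','steel_rod','rest','jig','pointer_tip','seat','handle_top','fork','jaw_nose','crucible','firebrick','hammer']:
    print(n,l,[(np.round(d['position']).tolist(),round(d['conf'],2)) for d in models.place_of(n,l)][:4])
print(readout.get_obs()['t'])
E
```

```text
{'t': np.float64(0.0), 'qpos': array([ 1.114,  0.424,  1.631,  0.   ,  1.089, -0.019]), 'qvel': array([-0.001,  0.001, -0.002,  0.001, -0.   , -0.001]), 'joint_torque': array([ 1.0000e-03, -5.4464e+01, -2.7367e+01,  6.4000e-02,  2.3000e-02,
       -0.0000e+00]), 'ee_pos': array([264.805, 565.801, 403.874]), 'orientation': array([ 0.342,  1.544, -0.345]), 'ft_force': array([ 0.09 , -0.077, -0.288]), 'moment': array([-0.008, -0.022,  0.008]), 'width': np.float64(87.832)}
top 54.274066244872785 [ 430.  102. 1181.]
side 45.39161812706257 [  54. 1200.  854.]
wrist 62.418674468948076 [202. 594. 383.]
top brass_rod [([348.0, 600.0, 14.0], 0.83), ([259.0, 347.0, 7.0], 0.65), ([424.0, 321.0, 50.0], 0.63)]
top red_band [([383.0, 622.0, 13.0], 0.84), ([403.0, 344.0, 44.0], 0.79), ([254.0, 326.0, 8.0], 0.55), ([579.0, -92.0, -1.0], 0.26)]
top blue_band [([315.0, 574.0, 11.0], 0.9), ([440.0, 300.0, 51.0], 0.67), ([269.0, 364.0, 7.0], 0.53), ([422.0, 322.0, 46.0], 0.46)]
top steel_rod [([486.0, 379.0, 50.0], 0.75), ([552.0, -78.0, 94.0], 0.75), ([664.0, -108.0, 120.0], 0.38)]
top rest [([449.0, 34
[... 573 characters left out ...]
 1.0], 0.93)]
side brass_rod [([347.0, 595.0, 15.0], 0.91), ([255.0, 345.0, 5.0], 0.54)]
side red_band [([383.0, 622.0, 8.0], 0.83), ([255.0, 328.0, 6.0], 0.67)]
side blue_band [([266.0, 368.0, 5.0], 0.49), ([446.0, 297.0, 48.0], 0.43)]
side steel_rod [([488.0, 376.0, 45.0], 0.65)]
side rest [([453.0, 350.0, -0.0], 0.58)]
side jig [([580.0, -94.0, 2.0], 0.61), ([662.0, -102.0, 122.0], 0.34)]
side pointer_tip [([662.0, -105.0, 119.0], 0.64)]
side seat [([550.0, -78.0, 93.0], 0.84)]
side handle_top []
side fork [([561.0, -30.0, 88.0], 0.67)]
side jaw_nose [([554.0, -80.0, 99.0], 0.57)]
side crucible [([425.0, 133.0, -1.0], 0.5)]
side firebrick [([708.0, 229.0, -0.0], 0.55)]
side hammer []
1.55
```

View pics/top0.png

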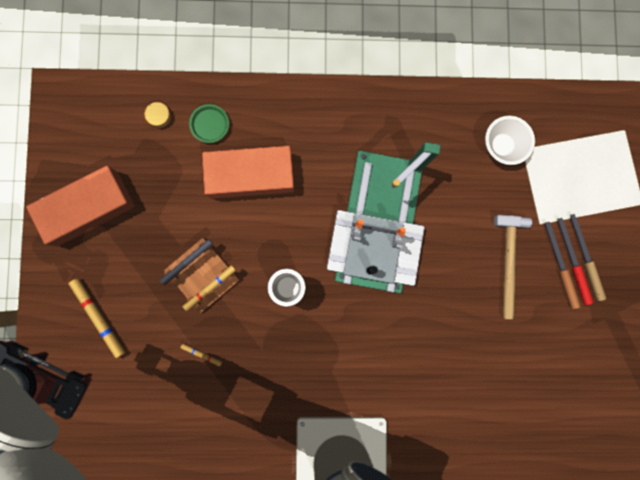

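View pics/side0.png

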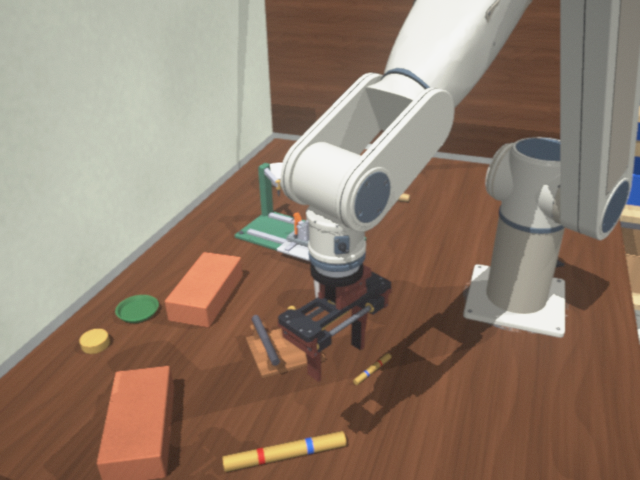

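```bash
python3 - <<'E'
import cv2
a=cv2.imread('pics/top0.png')
import numpy as np
from h import *
cv2.imwrite('pics/crop_rod.png',cv2.resize(a[20:270,60:330],None,fx=2.2,fy=2.2,interpolation=cv2.INTER_CUBIC))
E
```

```text
(no output)
```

View pics/crop_rod.png

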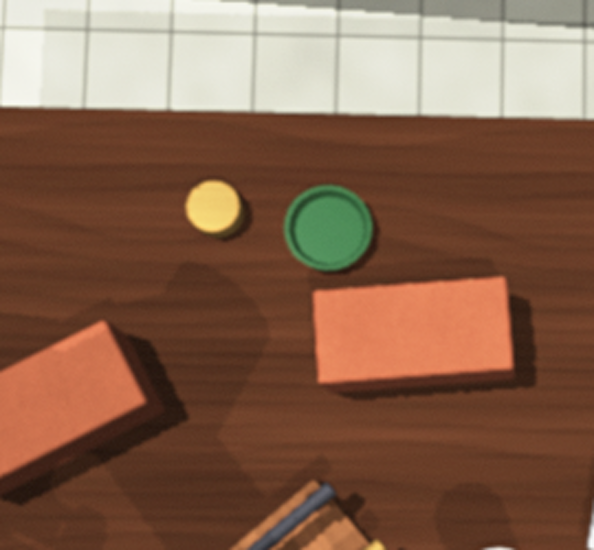

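Three rods could be taken for the workpiece: a large one at top px (98,318), one in the rest at (210,288), and a small one at (200,355). The middle-sized one lies in the rest, which matches the description. I'll crop in close to check it.

```bash
python3 - <<'E'
import cv2,numpy as np
a=cv2.imread('pics/top0.png')
c1=cv2.resize(a[230:320,150:250],None,fx=6,fy=6,interpolation=cv2.INTER_CUBIC)
cv2.imwrite('pics/crop_rest.png',c1)
cv2.imwrite('pics/crop_jig.png',cv2.resize(a[140:300,320:450],None,fx=3.7,fy=3.7,interpolation=cv2.INTER_CUBIC))
E
```

```text
(no output)
```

View pics/crop_rest.png

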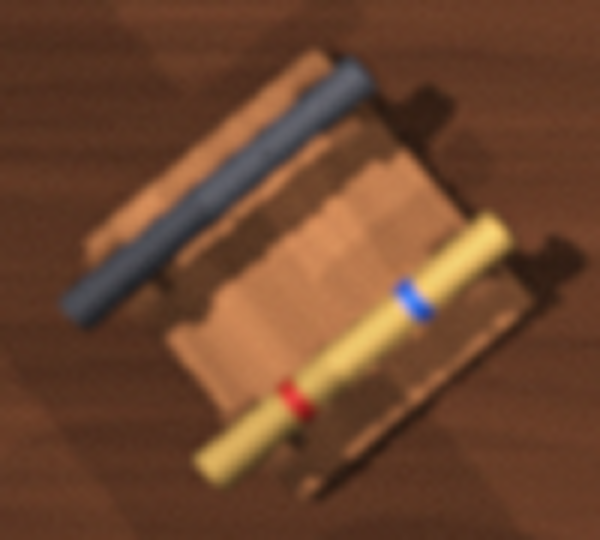

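View pics/crop_jig.png

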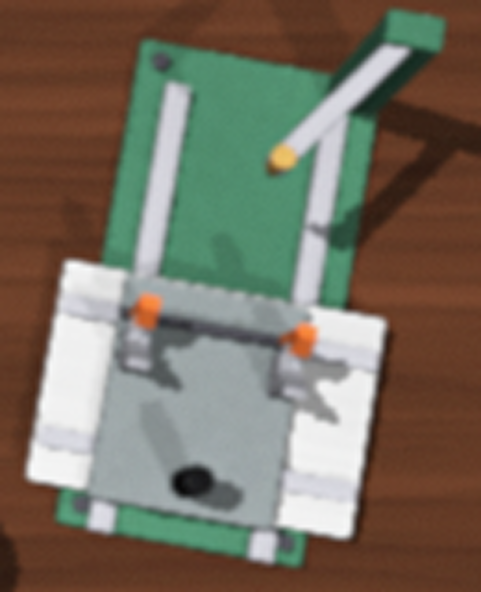

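```bash
cat > fit.py <<'E'
from h import *
from scipy.optimize import least_squares
def model(im,p):
    x,y,a,s,c=p  # s: seat jig x, c: seat jig y
    R=lambda q:[x+np.cos(a)*q[0]-np.sin(a)*q[1],y+np.sin(a)*q[0]+np.cos(a)*q[1],q[2]]
    return [R(q) for q in [(185,85,12),(-155,85,12),(-155,-85,12),(80,0,167),(s+45,c+62,46),(s-105,c+62,46),(s-105,c-62,46),(s-85,c,109)]]
E
python3 - <<'E'
from fit import *
im=viewer.get_image('top')
cr=lambda l:np.array([(u/3.7+320-.3,v/3.7+140-.3) for u,v in l])
uv=cr([(143,40),(57,521),(303,566),(283,157),(125,277),(88,498),(272,528),(193,480)])
r=least_squares(lambda p:(proj(im,model(im,p))-uv).ravel(),[580,-94,-.2,-30,0],loss='soft_l1')
print(r.x, np.round((proj(im,model(im,r.x))-uv),1).tolist())
M=np.array(model(im,r.x)); x,y,a,s,c=r.x
print('tip',M[3],'handle',M[7],'seat',x+np.cos(a)*s-np.sin(a)*c,y+np.sin(a)*s+np.cos(a)*c)
cr=lambda u,v:(u/6+150-.4,v/6+230-.4)
A=back(im,cr(212,466),50);B=back(im,cr(493,234),50);print('rod',A,B,(A+B)/2,np.linalg.norm(A-B),np.arctan2(*(A-B)[[1,0]]))
r1=back(im,cr(297,400),53);b1=back(im,cr(414,301),53);print(r1,b1,(r1+b1)/2,np.linalg.norm(r1-b1),np.arctan2(*(r1-b1)[[1,0]]))
E
```

```text
[ 5.80041689e+02 -9.40161256e+01 -1.71030141e-01 -3.11899000e+01
  9.48159114e+00] [[-0.3, -0.8], [-0.1, 0.3], [0.2, 0.2], [0.1, 0.0], [-0.1, -0.7], [-0.6, -0.2], [-0.2, 0.7], [1.5, 0.2]]
tip [ 658.87448614 -107.63192965  167.        ] handle [467.16074776 -64.89763485 109.        ] seat 550.9205945582136 -79.36442664943873
rod [376.34005711 376.37567599  50.        ] [469.09870442 267.51054761  50.        ] [422.71938077 321.9431118   50.        ] 143.02371421823506 2.27647992865399
[402.62725385 342.9856756   53.        ] [442.09674534 297.79629609  53.        ] [422.36199959 320.39098585  53.        ] 59.999339815608565 2.288733063401567
```

```bash
python3 - <<'E'
from h import *
o=readout.get_obs();R=cv2.Rodrigues(np.array(o['orientation'],float))[0];print(R.round(3),np.arctan2(R[1,1],R[0,1]),o['ee_pos'],o['t'])
E
```

```text
[[-0.     0.424  0.906]
 [-0.     0.906 -0.424]
 [-1.    -0.     0.   ]] 1.1330240734089172 [264.950766   566.04609639 404.6737706 ] 1.6
```

View pics/wrist0.png

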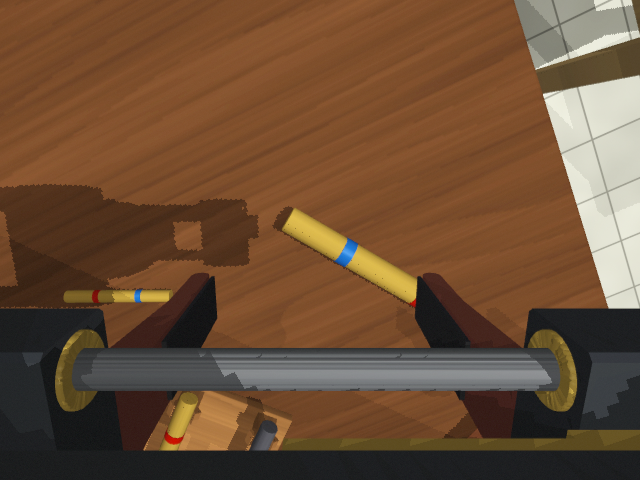

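Call:
apply_moves(commands=[[[0.02,-0.03,-0.01,-0.06],[0.06,-0.08,-0.025,-0.15],[0.1,-0.14,-0.04,-0.25],[0.14,-0.2,-0.055,-0.35],[0.155,-0.24,-0.07,-0.41],[0.1575,-0.245,-0.075,-0.419],[0.1575,-0.245,-0.075,-0.419]]], gripper=0.0878)

```text
t: 2.48
ee_pos: [422.7, 320.8, 329.4]
orientation: [0.67, 1.465, -0.671]
ft_force: [-0.3, 0.6, 0.7]
width: 88.0
```

```bash
python3 - <<'E'
from h import *
im=snap('wrist','w1'); o=readout.get_obs();print(o['ee_pos'],o['t'],o['qvel'].round(3))
for l in ['brass_rod','red_band','blue_band']: print(l,[(np.round(d['position'],1).tolist(),round(d['conf'],2)) for d in models.place_of('wrist',l)][:3])
print(proj(im,[[402.6,343,48],[442,297.8,48]]))
E
```

```text
[422.51457838 321.69042673 329.94002493] 2.525 [ 0.027 -0.004 -0.013  0.     0.001  0.001]
brass_rod [([258.9, 345.9, 11.6], 0.71), ([428.1, 317.8, 48.6], 0.69)]
red_band [([250.9, 330.3, 3.0], 0.97), ([404.0, 341.3, 50.9], 0.85)]
blue_band [([267.5, 359.9, 7.6], 0.87), ([443.4, 301.1, 46.7], 0.84)]
[[316.6853774  196.61017225]
 [316.94838663 282.05981122]]
```

View pics/w1.png

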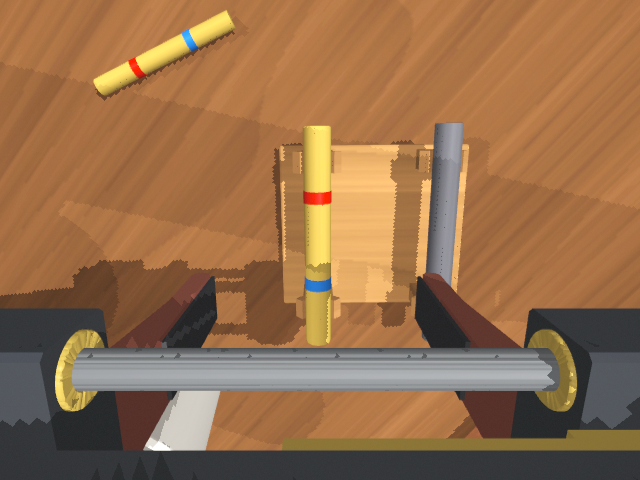

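The picture shows the rod at px (317,198) for red and (318,285) for blue, centred between the fingers and parallel to the pads. The small look-alike is at (165,52). I'm going down to grasp.

Call:
apply_moves(commands=[[[0.0005,-0.0005,-0.04,0],[0.001,-0.001,-0.085,0],[0.001,-0.001,-0.115,0],[0.001,-0.001,-0.119,0],[0.001,-0.001,-0.119,0]]])

```text
t: 3.3
ee_pos: [423.5, 320.9, 211.3]
orientation: [0.669, 1.465, -0.668]
ft_force: [0.3, -0.3, 0.1]
width: 87.5
```

Call:
apply_moves(commands=[[[0,0,0,0],[0,0,0,0],[0,0,0,0],[0,0,0,0],[0,0,0,0],[0,0,0,0]]], gripper=0.0)

```text
t: 4.05
ee_pos: [423.4, 320.0, 210.6]
orientation: [0.669, 1.465, -0.669]
ft_force: [-0.4, 0.5, -0.8]
width: 31.0
```

Call:
apply_moves(commands=[[[0,0,0,0],[0,0,0,0],[0,0,0,0],[0,0,0,0]]])

```text
t: 4.55
ee_pos: [423.9, 320.4, 210.9]
orientation: [0.67, 1.464, -0.668]
ft_force: [3.1, 3.1, -1.1]
width: 17.3
```

Call:
apply_moves(commands=[[[0,0,0.04,0],[0,0,0.09,0],[0.01,-0.01,0.125,-0.02],[0.025,-0.05,0.14,-0.12],[0.045,-0.1,0.14,-0.24],[0.06,-0.15,0.14,-0.36],[0.075,-0.2,0.14,-0.48],[0.09,-0.25,0.14,-0.6]]])

```text
t: 5.55
ee_pos: [512.8, 68.3, 350.1]
orientation: [1.126, 1.261, -1.13]
ft_force: [1.5, 0.3, -1.4]
width: 17.6
```

Call:
apply_moves(commands=[[[0.015,-0.05,0,-0.1],[0.028,-0.1,0,-0.2],[0.034,-0.135,0,-0.27],[0.037,-0.148,0,-0.29],[0.037,-0.149,0,-0.29],[0.037,-0.149,0,-0.29]]])

```text
t: 6.3
ee_pos: [550.0, -77.9, 350.4]
orientation: [1.336, 1.123, -1.337]
ft_force: [-0.4, 1.0, -1.5]
width: 17.5
```

```bash
python3 - <<'E'
from h import *
im=snap('wrist','w2');snap('top','t2');snap('side','s2'); o=readout.get_obs();print(o['ee_pos'],o['t'],o['qvel'].round(3),o['ft_force'])
for c in ['wrist','top','side']:
  for l in ['seat','fork','jaw_nose','handle_top','pointer_tip','brass_rod','red_band','blue_band']: print(c,l,[(np.round(d['position'],1).tolist(),round(d['conf'],2)) for d in models.place_of(c,l)][:3])
E
```

```text
[550.25718004 -77.84195327 350.65281443] 6.45 [-0.003  0.001 -0.005 -0.001 -0.002 -0.   ] [ 0.0944275  -0.42117079 -2.10797961]
wrist seat []
wrist fork []
wrist jaw_nose [([554.0, -78.5, 100.0], 0.92), ([468.3, -65.7, 107.2], 0.22)]
wrist handle_top [([474.0, -61.2, 108.0], 0.58)]
wrist pointer_tip [([657.9, -105.3, 123.5], 0.57)]
wrist brass_rod [([551.1, -77.0, 190.0], 0.73)]
wrist red_band []
wrist blue_band [([547.3, -103.4, 185.2], 0.98)]
top seat [([553.7, -79.1, 89.5], 0.76)]
top fork [([561.5, -28.4, 91.6], 0.56)]
top jaw_nose [([480.7, -427.7, 2.0], 0.32)]
top handle_top [([468.4, -63.5, 113.2], 0.77)]
top pointer_tip [([550.8, -79.6, 91.8], 0.21)]
top brass_rod [([348.3, 596.0, 13.6], 0.69), ([260.6, 344.4, 4.7], 0.61), ([549.0, -74.4, 190.6], 0.49)]
top red_band [([383.4, 623.1, 13.8], 0.85), ([554.7, -49.5, 187.7], 0.73), ([254.4, 327.0, 5.4], 0.61)]
top blue_band [([315.5, 576.4, 12.8], 0.9), ([267.9, 363.9, 4.4], 0.54)]
side seat [([553.1, -77.0, 89.0], 0.78), ([423.4, 135.6, 0.0], 0.4)]
side fork [([559.3, -28.0, 90.8], 0.72)]
side jaw_nose [([553.8, -80.1, 97.5], 0.68)]
side handle_top [([472.9, -64.8, 105.7], 0.95)]
side pointer_tip [([663.5, -107.2, 124.2], 0.71)]
side brass_rod [([254.5, 344.2, 5.3], 0.77), ([346.8, 595.7, 17.9], 0.69), ([551.7, -77.9, 189.4], 0.5)]
side red_band [([384.5, 623.6, 9.1], 0.93), ([255.0, 327.7, 6.1], 0.49), ([555.4, -50.7, 188.2], 0.45)]
side blue_band [([545.8, -108.5, 186.2], 0.76), ([266.4, 365.8, 8.9], 0.52)]
```

View pics/w2.png

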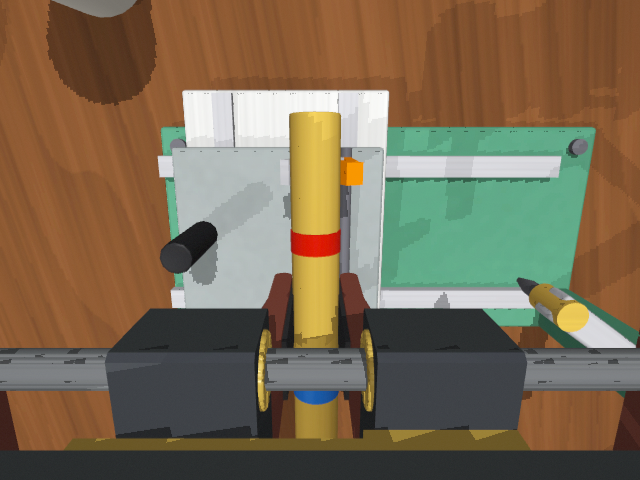

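View pics/s2.png

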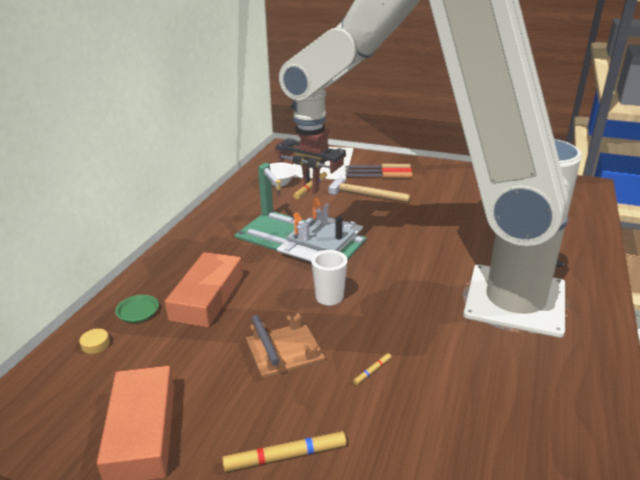

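View pics/t2.png

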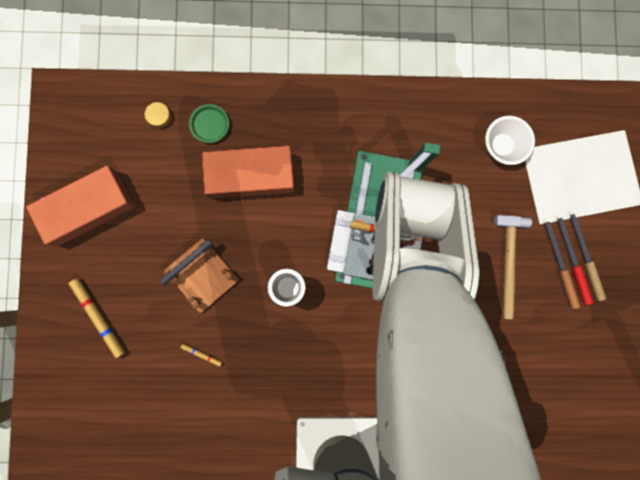

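```bash
python3 - <<'E'
from h import *
a=cv2.imread('pics/w2.png')
cv2.imwrite('pics/w2c.png',cv2.resize(a[110:310,145:405],None,fx=3,fy=3,interpolation=cv2.INTER_CUBIC))
cv2.imwrite('pics/w2d.png',cv2.resize(a[110:350,480:640],None,fx=2.5,fy=2.5,interpolation=cv2.INTER_CUBIC))
E
```

```text
(no output)
```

View pics/w2c.png

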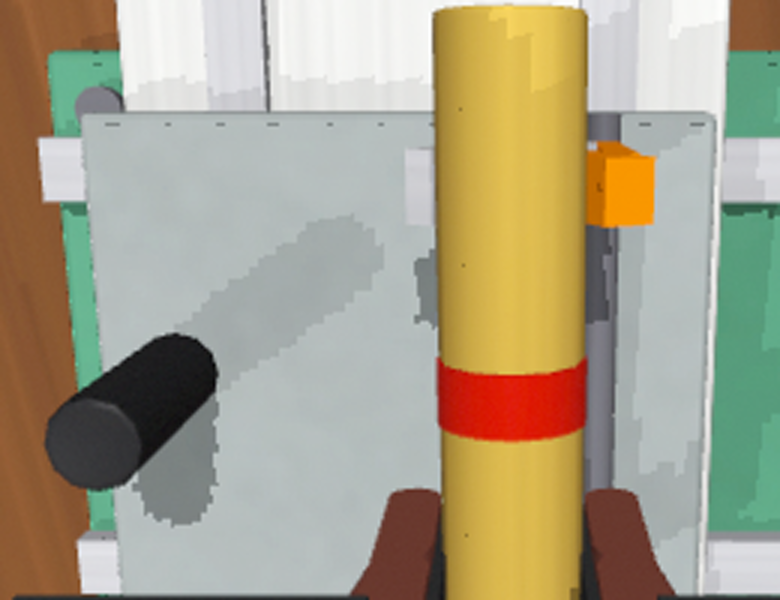

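View pics/w2d.png

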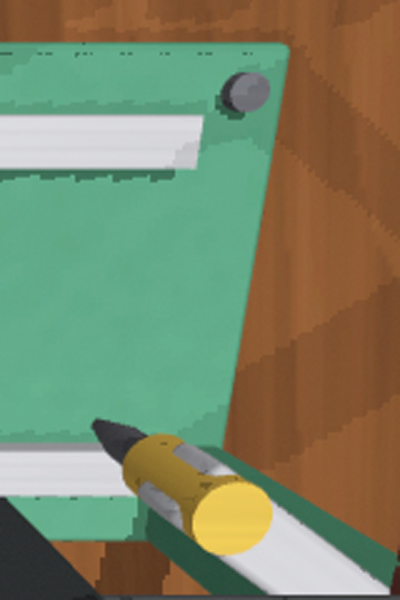

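```bash
python3 - <<'E'
from fit import *
im=viewer.get_image('wrist')
c=lambda u,v:(u/3+145-.33,v/3+110-.33); d=lambda u,v:(u/2.5+480-.3,v/2.5+110-.3)
uv=np.array([c(83,116),c(714,115),c(94,444),c(48,53),d(289,45),d(97,424)])
def pts(p):
    x,y,a,s,cc=p
    L=[(s-105,cc+62,46),(s+45,cc+62,46),(s-85,cc,109),(-155,85,12),(185,85,12),(80,0,121)]
    return [[x+np.cos(a)*q[0]-np.sin(a)*q[1],y+np.sin(a)*q[0]+np.cos(a)*q[1],q[2]] for q in L]
r=least_squares(lambda p:(proj(im,pts(p))-uv).ravel(),[580,-94,-.18,-30,9])
print(r.x,(proj(im,pts(r.x))-uv).round(1).tolist())
x,y,a,s,cc=r.x;S=np.array([x+np.cos(a)*s-np.sin(a)*cc,y+np.sin(a)*s+np.cos(a)*cc]);print('seat',S,'tip',pts(r.x)[5],'handle',pts(r.x)[2])
# rod pose as held: edges in image
o=readout.get_obs();R=cv2.Rodrigues(np.array(o['orientation'],float))[0];print('tooly ang',np.arctan2(R[1,1],R[0,1]),o['ee_pos'])
e=o['ee_pos'];g=e+163*R[:,0];print('grasp',g)
# project expected rod axis
ax=R[:,2]*np.sign(R[1,2]);print(ax,proj(im,[g+ax*30,g+ax*75,g-ax*30]))
u=np.array([np.cos(a),np.sin(a)]);v=np.array([-u[1],u[0]]);dd=g[:2]-S;print('grasp rel seat in jig axes',dd@u,dd@v)
E
```

```text
[ 5.80677192e+02 -9.50821162e+01 -1.75980318e-01 -2.97954915e+01
  8.57073211e+00] [[-2.2, -1.0], [2.5, -0.5], [-0.2, 1.6], [-2.8, -0.3], [3.1, -0.4], [-0.2, 1.2]]
seat [552.84238814 -81.42735779] tip [np.float64(659.4416232226442), np.float64(-109.08798815638208), 121] handle [np.float64(469.1551804689139), np.float64(-66.54611883989145), 109]
tooly ang -0.17599898989997276 [550.43661858 -78.9434524  350.68307369]
grasp [550.43902728 -78.94441154 187.68307371]
[ 1.75091782e-01  9.84552115e-01 -3.20598355e-06] [[317.8199288  240.1440467 ]
 [318.07570191 112.75362663]
 [317.53424713 382.43072952]]
grasp rel seat in jig axes -2.8009397147653026 2.0238335449383786
```

Call:
apply_moves(commands=[[[0.0025,-0.002,-0.02,0],[0.0025,-0.002,-0.05,0],[0.0025,-0.002,-0.054,0],[0.0025,-0.002,-0.054,0]]])

```text
t: 8.2
ee_pos: [553.1, -80.9, 296.9]
orientation: [1.338, 1.121, -1.338]
ft_force: [0.1, -0.3, -2.1]
width: 17.4
```

```bash
python3 - <<'E'
from h import *
im=snap('wrist','w3');s=snap('side','s3'); o=readout.get_obs();print(o['ee_pos'],o['t'],o['ft_force'])
a=cv2.imread('pics/w3.png');cv2.imwrite('pics/w3c.png',cv2.resize(a[100:310,180:440],None,fx=2.8,fy=2.8,interpolation=cv2.INTER_CUBIC))
a=cv2.imread('pics/s3.png');cv2.imwrite('pics/s3c.png',cv2.resize(a[130:270,220:390],None,fx=4,fy=4,interpolation=cv2.INTER_CUBIC))
E
```

```text
[553.41123606 -81.01697805 297.71804372] 8.3 [-0.10556715 -0.22014973 -0.80366022]
```

View pics/w3c.png

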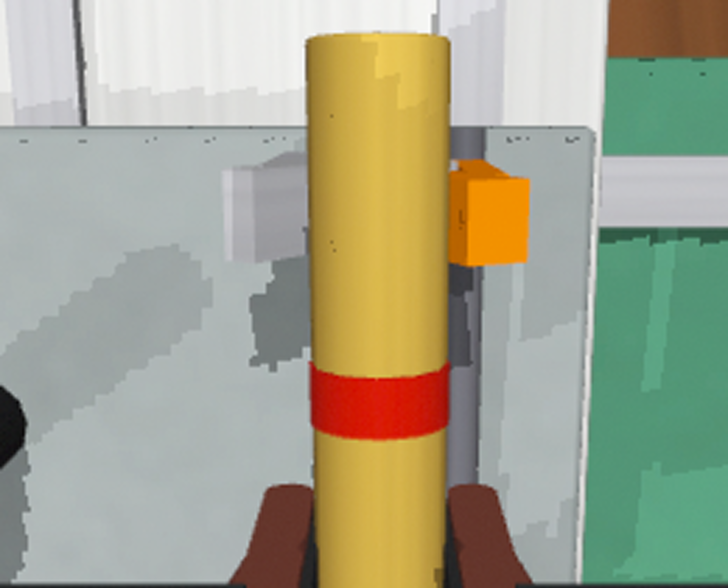

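View pics/s3c.png

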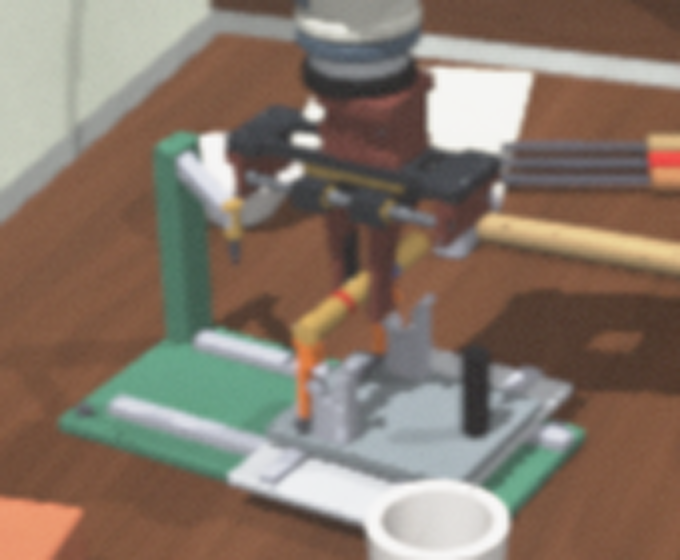

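```bash
python3 - <<'E'
from h import *
im=viewer.get_image('wrist');a=-.176;u=np.array([np.cos(a),np.sin(a),0]);v=np.array([-u[1],u[0],0])
A=back(im,(180+468/2.8-.3,178.5),120);B=back(im,(180+380/2.8-.3,178.5),134.7)
o=readout.get_obs()['ee_pos']
for n,P in [('jaw',A),('rod',B)]: print(n,P,(P-o)@u,(P-o)@v)
# cheek outer: top-left edge at seat z+17, corner; symmetric about fork centre y
for pv in [180,265]: C=back(im,(347,100+pv/2.8),120);print((C-o)@v)
print(readout.get_obs()['t'])
for l in ['seat','fork','jaw_nose']: print(l,[(np.round(d['position'],1).tolist(),round(d['conf'],2)) for d in models.place_of('wrist',l)][:3])
E
```

```text
jaw [573.9335071  -32.64779663 120.        ] 11.755957535264635 51.22156228038162
rod [562.00393196 -29.03188192 134.7       ] -0.6224493408651741 52.69283568516872
56.72051752922894
44.85653445145094
8.35
seat []
fork []
jaw_nose []
```

Call:
apply_moves(commands=[[[-0.0005,0,-0.01,0],[-0.0005,0,-0.018,0],[-0.0005,0,-0.024,0],[-0.0005,0,-0.028,0],[-0.0005,0,-0.028,0]]])

```text
t: 9.12
ee_pos: [552.2, -80.9, 268.1]
orientation: [1.337, 1.122, -1.338]
ft_force: [-1.6, 1.1, -1.6]
width: 17.2
```

```bash
python3 - <<'E'
from h import *
im=snap('wrist','w4'); o=readout.get_obs();print(o['ee_pos'],o['t'],o['ft_force'],o['width'])
a=cv2.imread('pics/w4.png');cv2.imwrite('pics/w4c.png',cv2.resize(a[100:310,180:440],None,fx=2.8,fy=2.8,interpolation=cv2.INTER_CUBIC))
E
```

```text
[552.25381463 -80.91904119 268.32430146] 9.175 [-2.51377046  0.27095009 -1.69603198] 17.358941739117583
```

View pics/w4c.png

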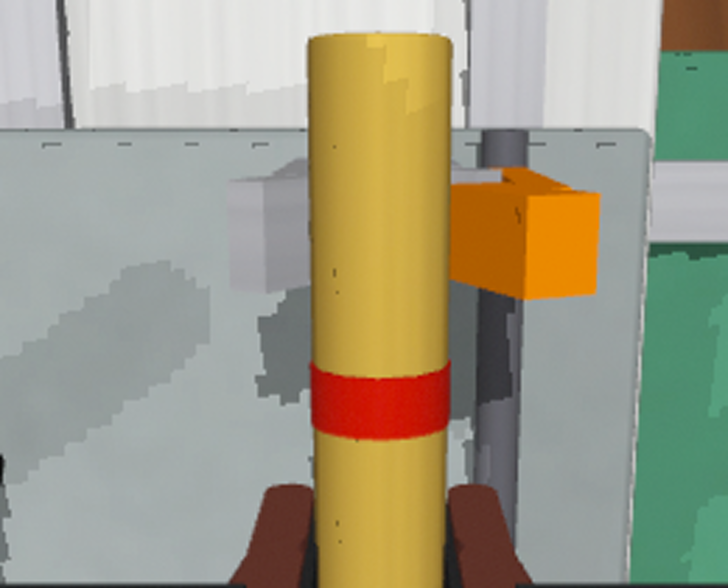

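Call:
apply_moves(commands=[[[0,0,-0.003,0],[0,0,-0.006,0],[0,0,-0.008,0]]])

```text
t: 9.55
ee_pos: [554.4, -81.3, 262.8]
orientation: [1.341, 1.115, -1.333]
ft_force: [1.5, -0.8, 8.6]
width: 16.9
```

Call:
apply_moves(commands=[[[0,0,-0.002,0],[0,0,-0.004,0],[0,0,-0.004,0]]])

```text
t: 9.93
ee_pos: [553.3, -81.0, 257.4]
orientation: [1.339, 1.119, -1.335]
ft_force: [2.6, 0.3, 4.9]
width: 17.3
```

```bash
python3 - <<'E'
from h import *
im=snap('wrist','w5');snap('side','s5'); o=readout.get_obs();print(o['ee_pos'],o['orientation'],o['t'],o['ft_force'],o['moment'],o['width'])
a=cv2.imread('pics/w5.png');cv2.imwrite('pics/w5c.png',cv2.resize(a[100:310,180:440],None,fx=2.8,fy=2.8,interpolation=cv2.INTER_CUBIC))
a=cv2.imread('pics/s5.png');cv2.imwrite('pics/s5c.png',cv2.resize(a[150:270,240:380],None,fx=5,fy=5,interpolation=cv2.INTER_CUBIC))
E
```

```text
[553.0847529  -80.96142559 257.24852251] [ 1.33852082  1.11917105 -1.33598652] 10.025 [2.3271405  0.34844145 4.95139798] [ 0.05603803 -0.24829306  0.09352436] 17.302532543144835
```

View pics/w5c.png

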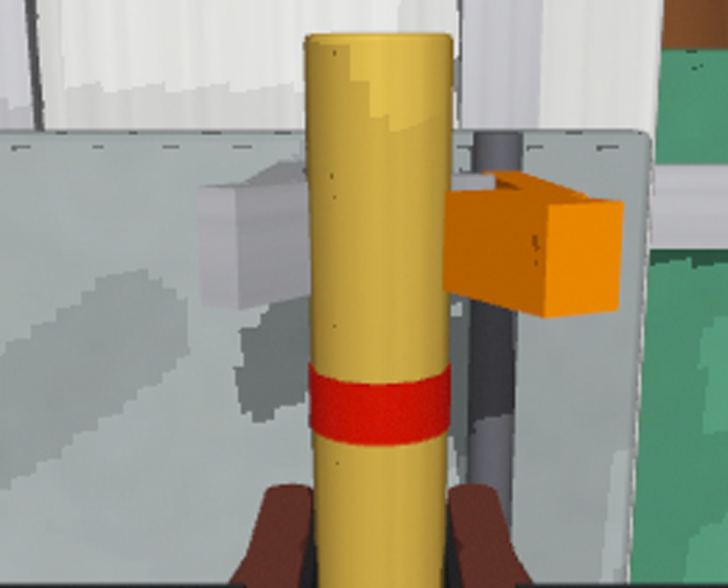

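View pics/s5c.png

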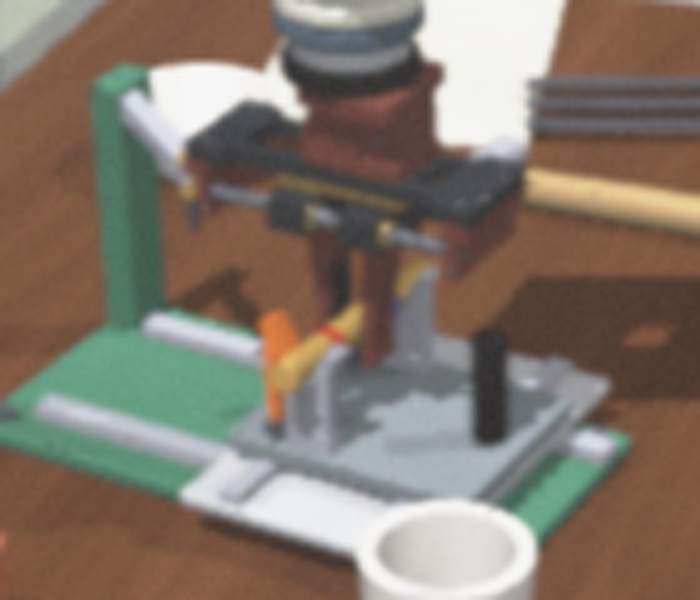

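Call:
apply_moves(commands=[[[0,0,-0.002,0],[0,0,-0.004,0],[0,0,-0.005,0],[0,0,-0.005,0]]])

```text
t: 10.52
ee_pos: [553.1, -81.0, 253.1]
orientation: [1.339, 1.119, -1.336]
ft_force: [0.3, 1.4, 16.7]
width: 17.3
```

```bash
python3 - <<'E'
from h import *
im=snap('wrist','w6');snap('side','s6'); o=readout.get_obs();print(o['ee_pos'],o['orientation'],o['t'],o['ft_force'],o['moment'],o['width'])
a=cv2.imread('pics/w6.png');cv2.imwrite('pics/w6c.png',cv2.resize(a[100:310,180:440],None,fx=2.8,fy=2.8,interpolation=cv2.INTER_CUBIC))
a=cv2.imread('pics/s6.png');cv2.imwrite('pics/s6c.png',cv2.resize(a[150:270,240:380],None,fx=5,fy=5,interpolation=cv2.INTER_CUBIC))
E
```

```text
[553.09207868 -80.95642861 253.0863883 ] [ 1.33851404  1.11901204 -1.33592756] 10.625 [-0.98146486  1.14937324 16.50755594] [-0.04316776  0.17625701 -0.00317662] 17.373622082401393
```

View pics/w6c.png

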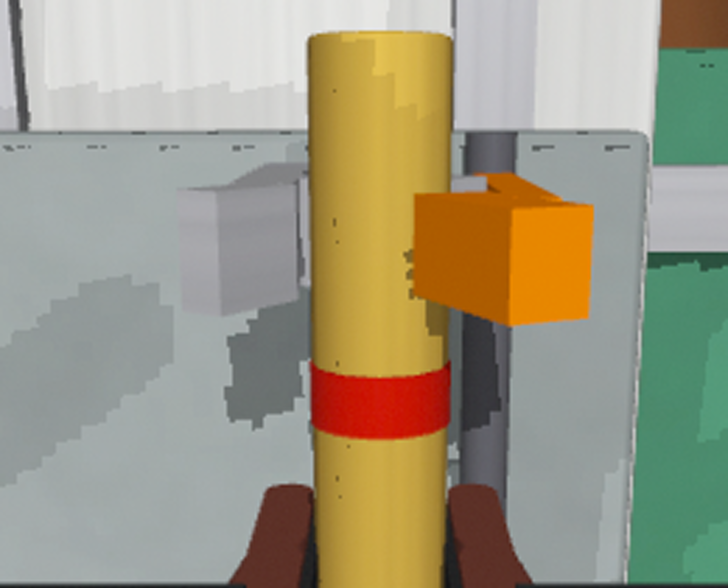

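View pics/s6c.png

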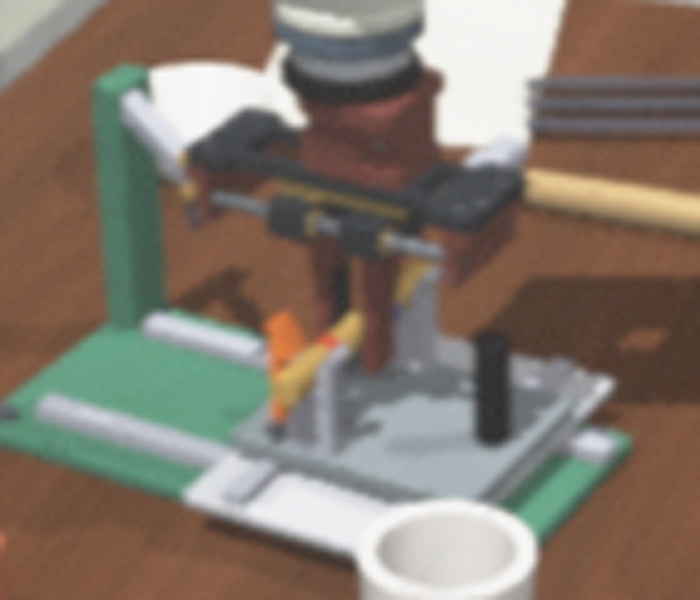

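The orange nose now overhangs the rod, with its edge at crop px 415 against the rod edge at 450. The force rose to 16 N at the V floor height. I'll press a little more, ease off and release.

Call:
apply_moves(commands=[[[0,0,-0.001,0],[0,0,-0.001,0],[0,0,0.001,0],[0,0,0.001,0]]])

```text
t: 11.12
ee_pos: [552.8, -80.9, 253.2]
orientation: [1.338, 1.12, -1.337]
ft_force: [2.1, 1.2, 8.4]
width: 17.3
```

Call:
apply_moves(commands=[[[0,0,0,0],[0,0,0,0],[0,0,0,0],[0,0,0,0],[0,0,0,0],[0,0,0,0],[0,0,0,0]]], gripper=0.07)

```text
t: 12.0
ee_pos: [552.5, -81.0, 252.7]
orientation: [1.338, 1.121, -1.338]
ft_force: [0.3, 0.1, 0.1]
width: 70.1
```

```bash
python3 - <<'E'
from h import *
im=snap('wrist','w7'); o=readout.get_obs();print(o['ee_pos'],o['t'],o['ft_force'],o['width'])
E
```

```text
[552.44419579 -80.94907104 252.69969262] 12.05 [-0.9767974   0.26499255  0.02751359] 69.78577073148885
```

View pics/w7.png

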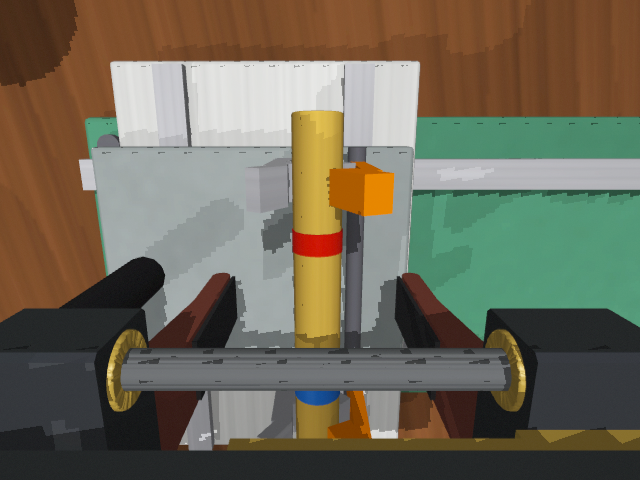

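Call:
apply_moves(commands=[[[0,0,0.03,0],[0,0,0.08,0],[-0.005,0.001,0.115,-0.1],[-0.02,0.003,0.12,-0.28],[-0.04,0.007,0.12,-0.46],[-0.06,0.01,0.12,-0.64],[-0.075,0.013,0.12,-0.82],[-0.0835,0.015,0.12,-1.0]]])

```text
t: 13.05
ee_pos: [468.1, -65.8, 372.8]
orientation: [2.008, 0.396, -2.008]
ft_force: [0.5, -0.6, -0.2]
width: 69.8
```

Call:
apply_moves(commands=[[[0,0,0,-0.18],[0,0,0,-0.36],[0,0,0,-0.53],[0,0,0,-0.571],[0,0,0,-0.571]]])

```text
t: 13.68
ee_pos: [468.9, -65.9, 372.7]
orientation: [-2.13, 0.188, 2.129]
ft_force: [0.3, 0.1, -0.0]
width: 70.4
```

```bash
python3 - <<'E'
from h import *
im=snap('wrist','w8');s=snap('side','s8'); o=readout.get_obs();print(o['ee_pos'],o['orientation'],o['qpos'],o['t'],o['ft_force'],o['width'])
R=cv2.Rodrigues(np.array(o['orientation'],float))[0];print(np.arctan2(R[1,1],R[0,1]))
print('handle proj',proj(im,[[469.1,-65.8,109]]))
a=cv2.imread('pics/s8.png');cv2.imwrite('pics/s8c.png',cv2.resize(a[150:270,220:380],None,fx=5,fy=5,interpolation=cv2.INTER_CUBIC))
E
```

```text
[468.89843529 -65.93336107 372.72803823] [-2.12986777  0.18705507  2.12969789] [-1.64835278e-01  2.46431021e-01  1.98314875e+00  1.79387891e-05
  9.11934288e-01  1.58116501e+00] 13.775 [ 0.34778738 -0.11002138  0.19444951] 70.18112791493901
-1.7460112667801708
handle proj [[313.60677595 246.03915501]]
```

View pics/w8.png

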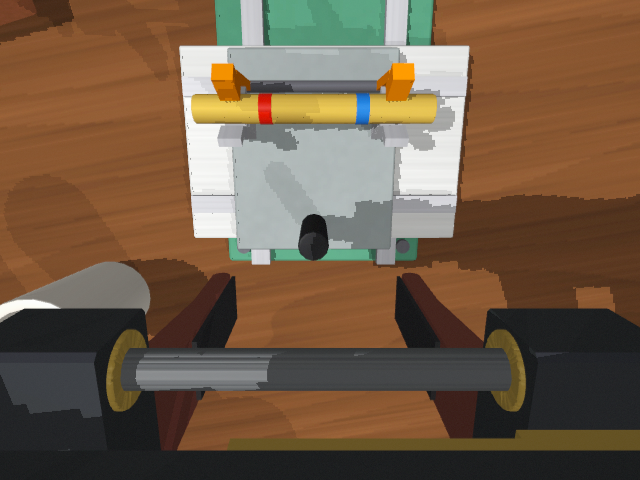

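View pics/s8c.png

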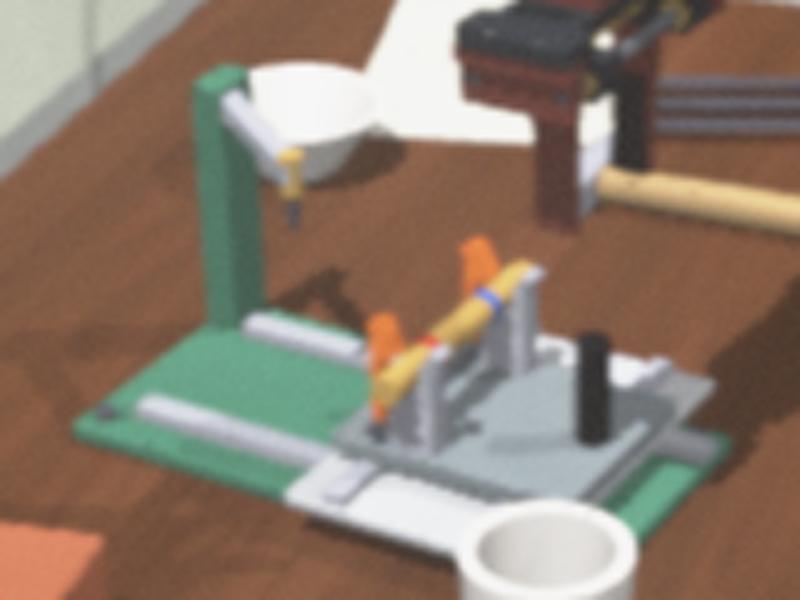

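Call:
apply_moves(commands=[[[0,0,-0.04,0],[0,0,-0.085,0],[0,0,-0.11,0],[0,0,-0.113,0],[0,0,-0.113,0]]])

```text
t: 14.4
ee_pos: [469.3, -66.0, 260.2]
orientation: [-2.13, 0.188, 2.129]
ft_force: [-0.2, 0.9, -0.2]
width: 69.7
```

Call:
apply_moves(commands=[[[0,0,0,0],[0,0,0,0],[0,0,0,0],[0,0,0,0],[0,0,0,0],[0,0,0,0],[0,0,0,0],[0,0,0,0]]], gripper=0.0)

```text
t: 15.4
ee_pos: [469.0, -65.9, 259.7]
orientation: [-2.129, 0.188, 2.129]
ft_force: [-0.2, 1.0, 1.6]
width: 19.2
```

```bash
python3 - <<'E'
from h import *
im=snap('wrist','w9'); o=readout.get_obs();print(o['ee_pos'],o['t'],o['ft_force'],o['width'])
t=im;print('tip',proj(im,[[659.2,-108.5,121]]))
E
```

```text
[468.96036587 -65.89087026 259.7009353 ] 15.45 [0.82987858 2.23681982 1.28528641] 19.665588659732
tip [[ 352.6136391  -499.03512935]]
```

View pics/w9.png

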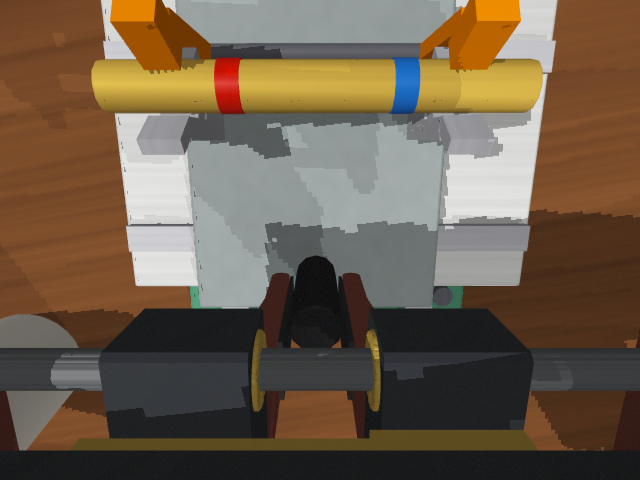

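Call:
apply_moves(commands=[[[0.006,-0.003,0,0],[0.015,-0.008,0,0],[0.026,-0.014,0,0],[0.038,-0.021,0,0],[0.05,-0.028,0,0],[0.062,-0.034,0,0],[0.074,-0.041,0,0],[0.084,-0.047,0,0]]])

```text
t: 16.45
ee_pos: [553.8, -113.4, 259.7]
orientation: [-2.129, 0.188, 2.129]
ft_force: [-1.7, 2.6, 4.9]
width: 19.6
```

Call:
apply_moves(commands=[[[0.006,-0.003,0,0],[0.01,-0.005,0,0],[0.013,-0.007,0,0],[0.013,-0.007,0,0],[0.013,-0.007,0,0]]])

```text
t: 17.08
ee_pos: [566.3, -120.1, 259.7]
orientation: [-2.131, 0.189, 2.128]
ft_force: [2.1, -1.0, 1.3]
width: 19.4
```

```bash
python3 - <<'E'
from h import *
im=snap('wrist','w10');snap('side','s10');snap('top','t10'); o=readout.get_obs();print(o['ee_pos'],o['t'],o['ft_force'],o['width'])
print('tip',proj(im,[[659.2,-108.5,121]]))
a=cv2.imread('pics/s10.png');cv2.imwrite('pics/s10c.png',cv2.resize(a[150:270,220:380],None,fx=5,fy=5,interpolation=cv2.INTER_CUBIC))
E
```

```text
[ 566.19885867 -120.11126541  259.76414803] 17.225 [1.38385635 0.15782    1.54460438] 19.211618813792178
tip [[210.67155238  53.43721859]]
```

View pics/w10.png

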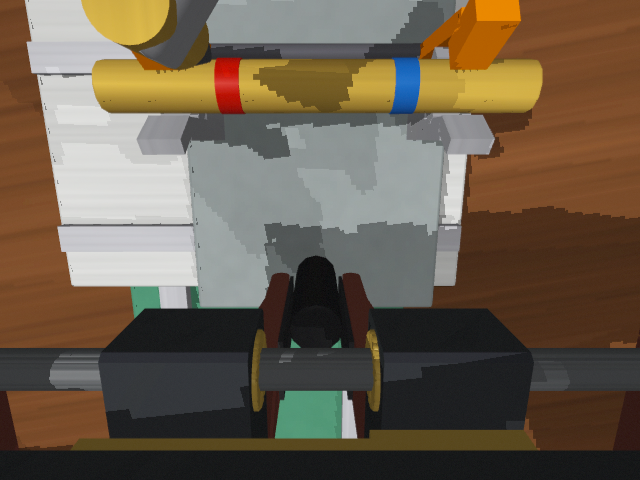

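View pics/s10c.png

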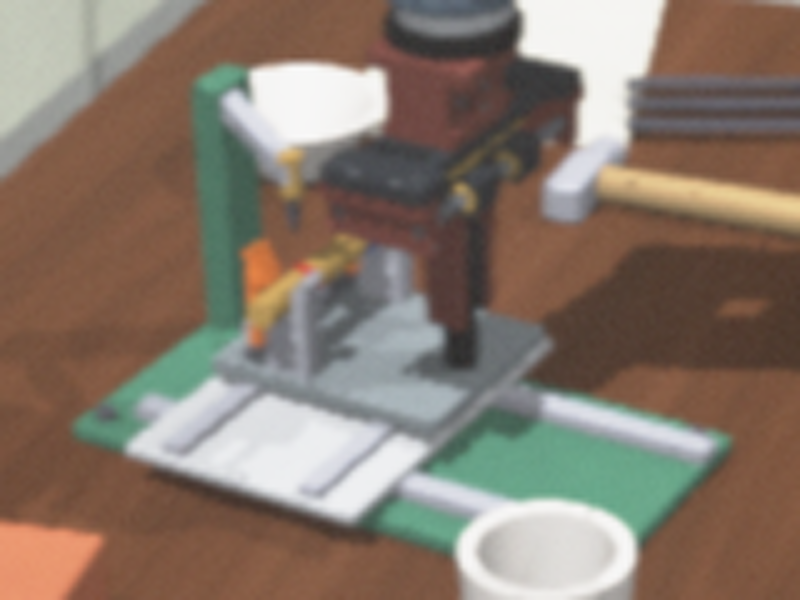

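View pics/t10.png

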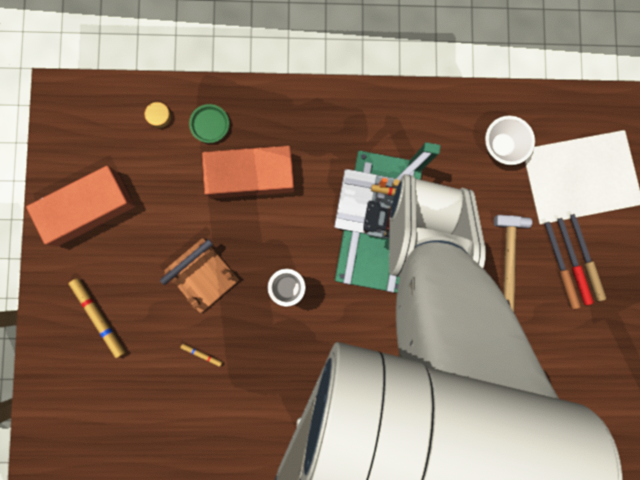

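```bash
python3 - <<'E'
from h import *
a=cv2.imread('pics/w10.png');cv2.imwrite('pics/w10c.png',cv2.resize(a[0:130,70:330],None,fx=3,fy=3,interpolation=cv2.INTER_CUBIC))
E
```

```text
(no output)
```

View pics/w10c.png

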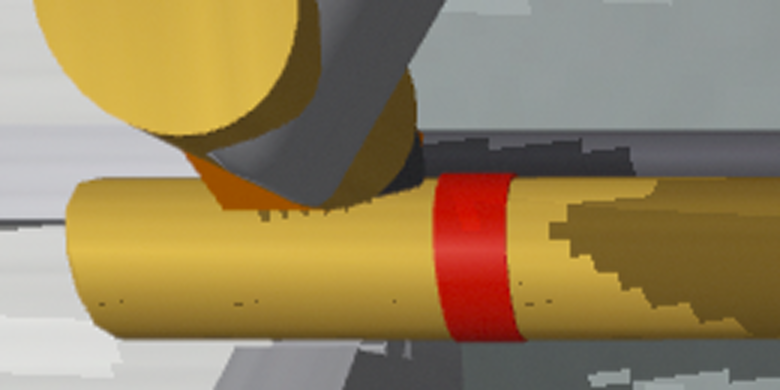

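```bash
python3 - <<'E'
from h import *
a=cv2.imread('pics/w3.png');cv2.imwrite('pics/w3d.png',cv2.resize(a[110:350,440:640],None,fx=2.5,fy=2.5,interpolation=cv2.INTER_CUBIC))
a=cv2.imread('pics/w8.png');cv2.imwrite('pics/w8c.png',cv2.resize(a[30:270,170:480],None,fx=2.5,fy=2.5,interpolation=cv2.INTER_CUBIC))
a=cv2.imread('pics/w7.png');cv2.imwrite('pics/w7c.png',cv2.resize(a[50:270,80:430],None,fx=2.2,fy=2.2,interpolation=cv2.INTER_CUBIC))
E
```

```text
(no output)
```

View pics/w3d.png

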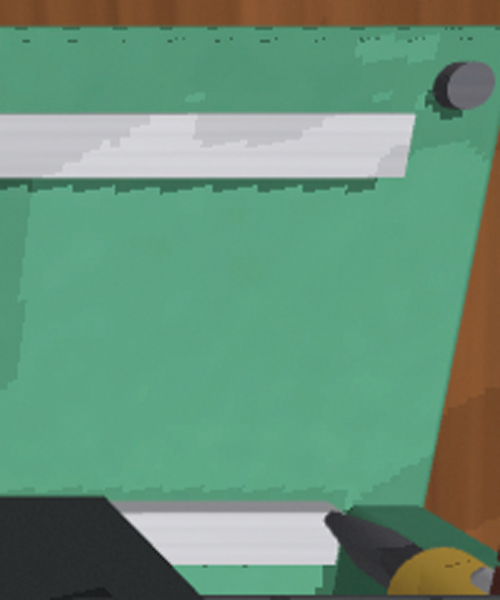

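View pics/w8c.png

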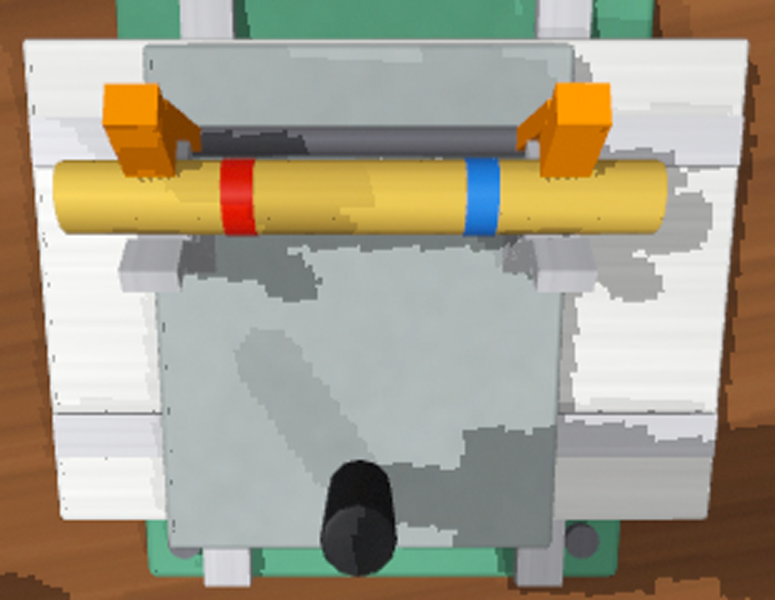

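View pics/w7c.png

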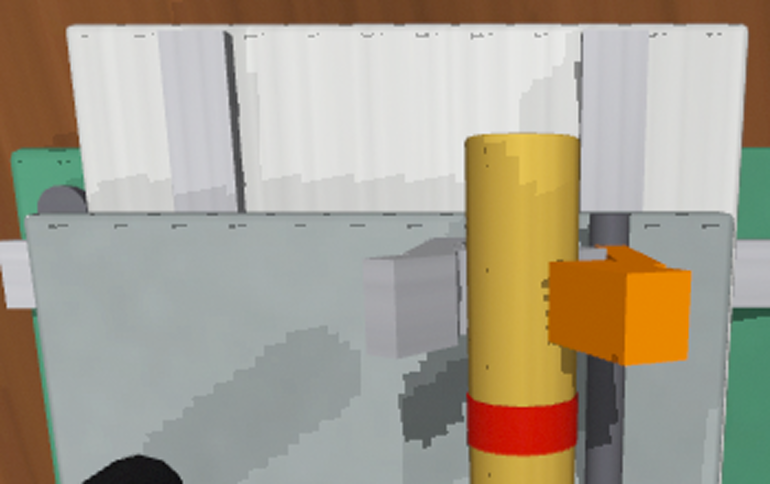

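```bash
cat > joint.py <<'E'
from h import *
from scipy.optimize import least_squares
from scipy.spatial.transform import Rotation as Ro
im=viewer.get_image('wrist');o=readout.get_obs()
Rt=cv2.Rodrigues(np.array(o['orientation'],float))[0]
Rc=cv2.Rodrigues(np.array(im['rvec'],float))[0];tc=np.array(im['tvec'],float).ravel()
Rct=Rc@Rt; tct=Rc@np.array(o['ee_pos'])+tc   # cam <- tool
Km=K(im)
def toolR(yaw): # x down, y at yaw
    y=np.array([np.cos(yaw),np.sin(yaw),0]);x=np.array([0,0,-1.]);return np.stack([x,y,np.cross(x,y)],1)
def pr(P,tcp,yaw,q):
    P=(np.array(P,float)-tcp)@toolR(yaw)
    X=P@Rct.T+tct; X=X@Ro.from_rotvec(q[:3]).as_matrix().T+q[3:6]
    x=X@Km.T; return x[:,:2]/x[:,2:]
def cp(l,k,ox,oy): return np.array([(u/k+ox-.3,v/k+oy-.3) for u,v in l])
def W(p,L):
    x,y,a=p[:3];return [[x+np.cos(a)*q[0]-np.sin(a)*q[1],y+np.sin(a)*q[0]+np.cos(a)*q[1],q[2]] for q in L]
uv2=np.vstack([cp([(83,116),(714,115),(94,444),(48,53)],3,145,110),cp([(289,45),(97,424)],2.5,480,110)])
uv3=np.vstack([cp([(328,516)],2.5,440,110),cp([(595,127)],2.8,180,100)])
uv7=cp([(27,213),(732,212),(12,150),(522.5,428)],2.2,80,50)
uv8=cp([(143,45),(574,45),(168,547),(552,547),(237,197),(482,197),(358.5,541),(150,576),(617,575)],2.5,170,30)
def res(p):
    # p: x y a s0 c0 s1 c1 d q6
    s0,c0,s1,c1,d=p[3:8];q=p[8:14]
    L2=[(s0-105,c0+62,46),(s0+45,c0+62,46),(s0-85,c0,109),(-155,85,12),(185,85,12),(80,0,121)]
    L3=[(80,0,121),(s0+45,c0+62,46)]
    L7=[(s1-105,c1+62,46),(s1+45,c1+62,46),(-155,85,12),(s1,c1+30+d,100)]
    L8=[(s1+45,c1+62,46),(s1+45,c1-62,46),(s1-105,c1+62,46),(s1-105,c1-62,46),(s1,c1+30+d,97),(s1,c1-30+d,97),(s1-85,c1,109),(-155,85,12),(-155,-85,12)]
    r=[pr(W(p,L2),[550.44,-78.94,350.68],-.176,q)-uv2,pr(W(p,L3),[553.2,-81.0,297.5],-.176,q)-uv3,pr(W(p,L7),[552.45,-80.95,252.7],-.176,q)-uv7,pr(W(p,L8),[468.9,-65.93,372.73],-1.746,q)-uv8]
    seat=np.array(W(p,[(s1,c1,0)])[0]);u=np.array([np.cos(p[2]),np.sin(p[2])])
    pri=[(seat[:2]-np.array([552.6,-80.95]))@u/.5,d/2]
    # handle pinched at tcp 469.0,-65.9: v aligned
    h=np.array(W(p,[(s1-85,c1,0)])[0])[:2]-np.array([469.,-65.9]);v=np.array([-u[1],u[0]]);pri+=[h@v/.5]
    return r,np.concatenate([x.ravel() for x in r]+[np.array(pri),q[:3]/.006,q[3:]/2])
r=least_squares(lambda p:res(p)[1],[580,-94,-.176,-30,9,-30,9,0]+[0]*6,loss='soft_l1',x_scale=[1,1,.01,1,1,1,1,1,.01,.01,.01,1,1,1])
if __name__=='__main__':
    np.set_printoptions(suppress=True,precision=3)
    p=r.x;print(p[:8],p[8:]);[print(x.round(1).tolist()) for x in res(p)[0]]
    print('tip',W(p,[(80,0,121)]),'seat1',W(p,[(p[5],p[6],91)]),'handle',W(p,[(p[5]-85,p[6],109)]))
    print('sigma',np.sqrt(np.diag(np.linalg.inv(r.jac.T@r.jac)))[:8])
    print('need du',80-p[5],'dv red',-p[6]-30-p[7],o['ee_pos'])
    u=np.array([np.cos(p[2]),np.sin(p[2])]);v=np.array([-u[1],u[0]])
    T=np.array([469.,-65.9])+u*(80-p[5])+v*(-p[6]-30-p[7]);print('target tcp red',T,'blue',T+v*60)
E
python3 joint.py
```

```text
[582.465 -93.756  -0.175 -31.155   8.282 -31.054   8.889  -0.415] [-0.005 -0.     0.001  0.877 -1.066  3.015]
[[-2.0, -0.7], [0.3, -0.4], [-0.2, 0.0], [-0.7, 0.1], [0.6, -0.2], [-1.6, -1.5]]
[[-0.2, -0.3], [0.9, 1.6]]
[[-1.7, 0.3], [1.0, 0.7], [1.1, 0.9], [-0.2, -0.3]]
[[0.0, -0.0], [0.6, 0.2], [-0.0, 0.9], [-0.4, 1.0], [0.9, -0.3], [-0.3, -0.2], [0.0, -0.3], [-0.2, -0.6], [1.0, -0.1]]
tip [[np.float64(661.2449079620626), np.float64(-107.67530413458044), 121]] seat1 [[np.float64(553.431160155603), np.float64(-79.59961628100821), 91]] handle [[np.float64(469.7276791139356), np.float64(-64.81018554459312), 109]]
sigma [0.544 0.578 0.006 0.559 0.537 0.479 0.456 0.429]
need du 111.0542286639614 dv red -38.47356863623977 [ 566.114 -120.09   259.738]
target tcp red [ 571.666 -123.109] blue [582.106 -64.025]
```

Call:
apply_moves(commands=[[[0.003,-0.0015,0,0],[0.0053,-0.003,0,0],[0.0053,-0.003,0,0],[0.0053,-0.003,0,0]]])

```text
t: 17.77
ee_pos: [571.1, -122.8, 259.7]
orientation: [-2.129, 0.188, 2.13]
ft_force: [-0.6, 3.3, 4.3]
width: 19.7
```

```bash
python3 - <<'E'
from h import *
im=snap('wrist','w11');snap('side','s11'); o=readout.get_obs();print(o['ee_pos'],o['t'],o['ft_force'],o['width'])
for c in ['wrist','side']:
  for l in ['seat','pointer_tip','red_band','blue_band']: print(c,l,[(np.round(d['position'],1).tolist(),round(d['conf'],2)) for d in models.place_of(c,l)][:3])
a=cv2.imread('pics/w11.png');cv2.imwrite('pics/w11c.png',cv2.resize(a[0:130,70:330],None,fx=3,fy=3,interpolation=cv2.INTER_CUBIC))
a=cv2.imread('pics/s11.png');cv2.imwrite('pics/s11c.png',cv2.resize(a[170:230,250:320],None,fx=8,fy=8,interpolation=cv2.INTER_CUBIC))
E
```

```text
[ 571.09396615 -122.82402341  259.70478471] 17.875 [-1.04560247  1.98279757  6.01437409] 19.640153747969375
wrist seat []
wrist pointer_tip [([657.7, -106.5, 117.0], 0.8)]
wrist red_band [([666.7, -111.3, 91.9], 0.8)]
wrist blue_band [([647.6, -165.1, 90.3], 0.98)]
side seat [([653.7, -139.2, 91.3], 0.96), ([654.7, -139.7, 91.2], 0.68), ([573.5, -125.3, 108.4], 0.52)]
side pointer_tip [([664.4, -104.8, 123.4], 0.93), ([660.1, -109.3, 90.8], 0.57)]
side red_band [([383.9, 623.4, 10.3], 0.97), ([252.9, 326.4, 4.8], 0.51)]
side blue_band [([265.1, 365.9, 3.9], 0.87), ([314.3, 572.5, 15.1], 0.87), ([649.2, -170.8, 89.8], 0.63)]
```

View pics/w11c.png

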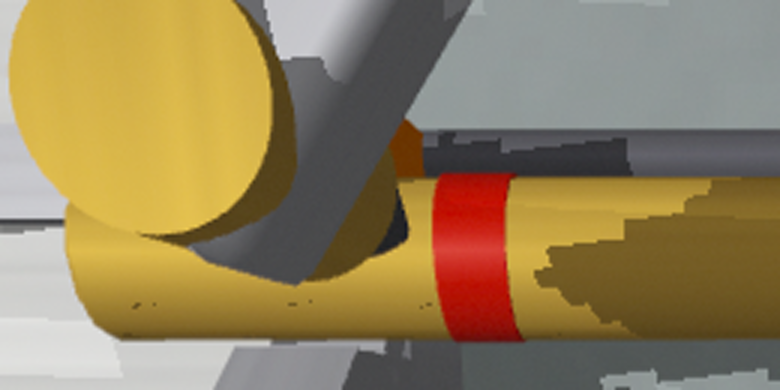

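View pics/s11c.png

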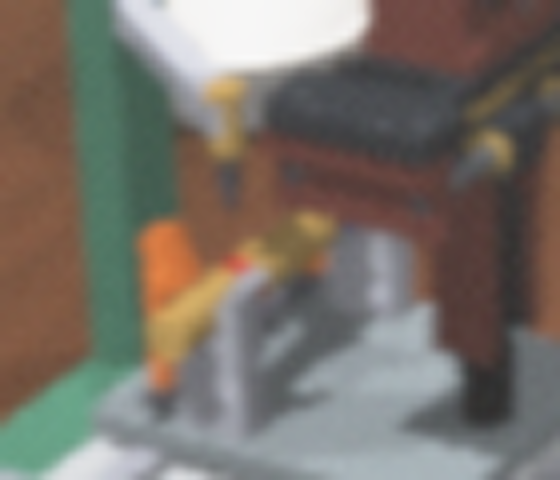

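```bash
python3 - <<'E'
import joint as J
from h import *
p=J.r.x;q=p[8:14]
np.set_printoptions(suppress=True,precision=1)
o=readout.get_obs();tcp=np.array(o['ee_pos']);yaw=-1.746;a=p[2]
u=np.array([np.cos(a),np.sin(a),0]);v=np.array([-u[1],u[0],0])
seat=tcp*[1,1,0]+85*u+[0,0,91]; red=seat+v*(30+p[7])
crop=lambda uv:(uv-[70,0])*3
for qq in (q,q*0):
  print('red axis, top',crop(J.pr([red,red+[0,0,9],seat-v*(30-p[7])+[0,0,9]],tcp,yaw,qq)))
  print('tip if over red',crop(J.pr([red+[0,0,30]],tcp,yaw,qq)),'collar top z?',crop(J.pr([red+[0,0,z-91] for z in (131,141,153,167,170,174)],tcp,yaw,qq)).tolist())
E
python3 - <<'E'
import cv2
a=cv2.imread('pics/w11.png');cv2.imwrite('pics/w11d.png',cv2.resize(a[40:110,170:260],None,fx=8,fy=8,interpolation=cv2.INTER_NEAREST))
E
```

```text
red axis, top [[ 487.2  260.7]
 [ 470.9  250.2]
 [1006.7  250.8]]
tip if over red [[423.  219.7]] collar top z? [[393.5779267967979, 200.8795088613675], [358.01548761242896, 178.16843864536295], [304.1900632732719, 143.7941656874455], [218.13513781032654, 88.83732078460685], [195.02968319815608, 74.08159496531727], [160.81009875141513, 52.22810563902742]]
red axis, top [[ 474.2  252.6]
 [ 456.6  241.8]
 [1005.9  241.9]]
tip if over red [[404.6 210. ]] collar top z? [[372.42432064916886, 190.28848182477094], [333.31894125946565, 166.35308587011272], [273.64697380384143, 129.829410848054], [177.013870124269, 70.68277590945726], [150.8064245787908, 54.64187320295313], [111.78642626350859, 30.75873680580846]]
```

View pics/w11d.png

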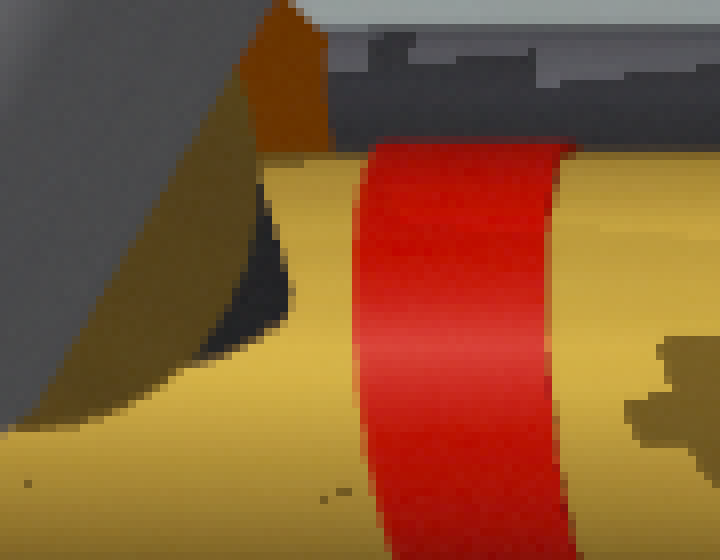

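Call:
apply_moves(commands=[[[0,0,0,0],[0,0,0,0],[0,0,0,0],[0,0,0,0],[0,0,0.02,0],[0,0,0.06,0],[-0.02,0.018,0.06,0],[-0.05,0.04,0.06,0]]], gripper=0.05)

```text
t: 19.32
ee_pos: [521.2, -82.8, 320.3]
orientation: [-2.131, 0.189, 2.127]
ft_force: [-0.4, 0.8, 0.0]
width: 50.1
```

Call:
apply_moves(commands=[[[0,0,0,0],[0,0,0,0]]])

```text
t: 19.58
ee_pos: [521.9, -83.1, 320.0]
orientation: [-2.131, 0.188, 2.128]
ft_force: [-0.1, -0.6, 0.2]
width: 50.0
```

```bash
python3 - <<'E'
from h import *
im=snap('wrist','w12');snap('side','s12'); o=readout.get_obs();print(o['ee_pos'],o['t'],o['ft_force'],o['width'])
a=cv2.imread('pics/w12.png');cv2.imwrite('pics/w12c.png',cv2.resize(a[0:180,180:440],None,fx=3,fy=3,interpolation=cv2.INTER_NEAREST))
E
```

```text
[522.13430236 -83.39122258 319.82102745] 19.675 [ 0.40166238  0.63920551 -0.19459956] 50.02280831230167
```

View pics/w12.png

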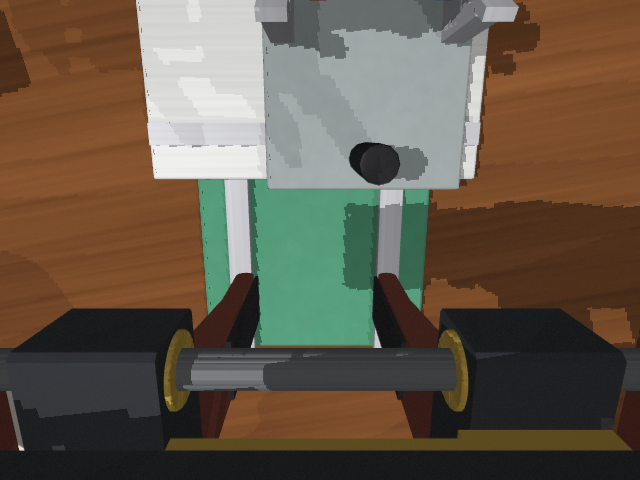

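View pics/w12c.png

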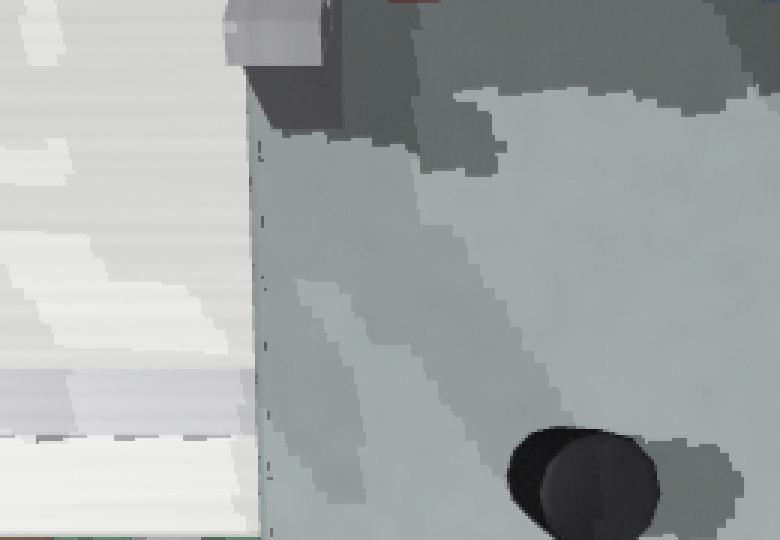

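Call:
apply_moves(commands=[[[0.022,-0.004,0.03,0],[0.044,-0.008,0.05,0],[0.044,-0.008,0.05,0],[0.044,-0.008,0.05,0]]])

```text
t: 20.18
ee_pos: [564.4, -91.0, 368.5]
orientation: [-2.127, 0.188, 2.131]
ft_force: [-0.2, -0.2, -0.5]
width: 50.1
```

```bash
python3 - <<'E'
from h import *
im=snap('wrist','w13');snap('top','t13'); o=readout.get_obs();print(o['ee_pos'],o['t'],o['ft_force'],o['width'])
a=cv2.imread('pics/w13.png');cv2.imwrite('pics/w13c.png',cv2.resize(a[0:180,200:460],None,fx=3,fy=3,interpolation=cv2.INTER_NEAREST))
E
```

```text
[564.18770532 -90.86968064 368.32603668] 20.275 [-0.65356016 -0.05805748  0.94796587] 50.26069446859966
```

View pics/w13c.png

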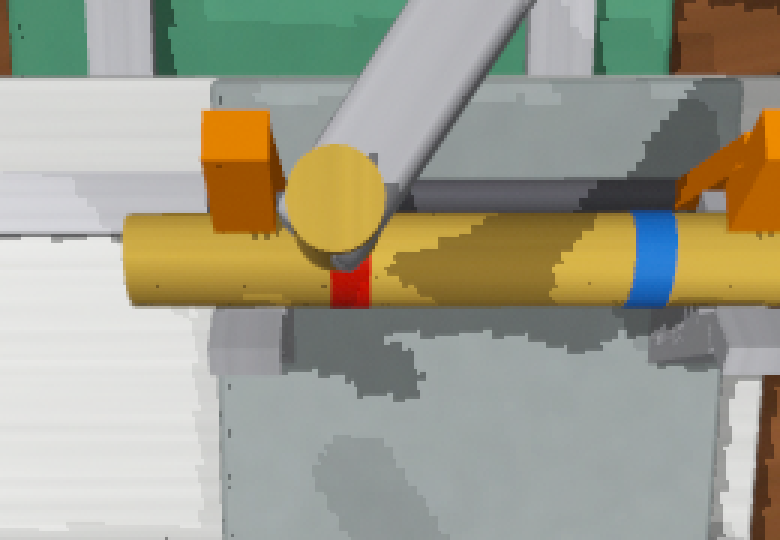

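View pics/w13.png

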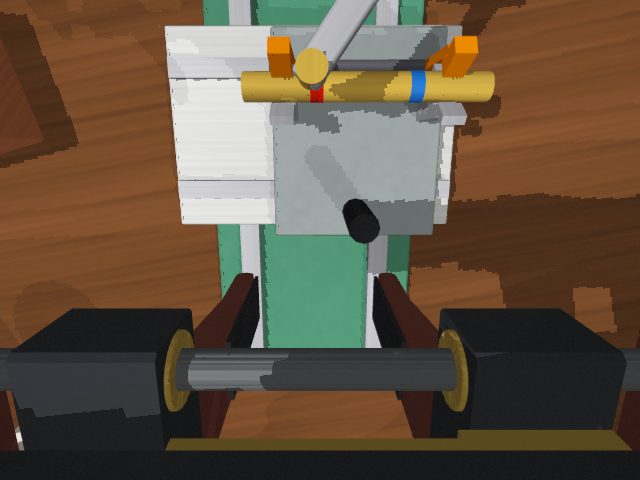

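```bash
cat > joint2.py <<'E'
from joint import *
res1=res
uv2b=cp([(232,518)],2.5,480,110)
uv11=cp([(469,255),(1011,255),(141,104),(405,230)],3,70,0)
uv13=np.vstack([cp([(351.5,260),(655,260),(335,197)],3,200,0),[[364.3,228]]])
def resB(p):
    r,f=res1(p[:14]);s2,c2,zt=p[14:17];d=p[7];q=p[8:14]
    rod=[(s2,c2+30+d,98),(s2,c2-30+d,98),(80,0,zt)]
    e=[pr(W(p,[(80,0,zt)]),[550.44,-78.94,350.68],-.176,q)-uv2b,
       pr(W(p,rod+[(80,0,121)]),[571.09,-122.82,259.70],-1.746,q)-uv11,
       pr(W(p,rod+[(s2-85,c2,109)]),[564.19,-90.87,368.33],-1.746,q)-uv13]
    if EXTRA: 
        for L,t,y,uv in EXTRA(p): e.append(pr(W(p,L),t,y,q)-uv)
    return e,np.concatenate([f]+[x.ravel() for x in e])
EXTRA=None
def solve():
    return least_squares(lambda p:resB(p)[1],list(r.x)+[80,-30,170],loss='soft_l1',x_scale=[1,1,.01,1,1,1,1,1,.01,.01,.01,1,1,1,1,1,1])
if __name__=='__main__':
    np.set_printoptions(suppress=True,precision=3)
    R=solve();p=R.x;print(p[:8],p[8:14],p[14:]);[print(x.round(1).tolist()) for x in res1(p[:14])[0]+resB(p)[0]]
    print('sigma',np.sqrt(np.diag(np.linalg.inv(R.jac.T@R.jac)))[[3,4,5,6,7,14,15,16]])
    print('red - tip: u',p[14]-80,'v',p[15]+30+p[7])
E
python3 joint2.py
```

```text
[581.805 -92.64   -0.174 -31.008   7.722 -30.172   8.876  -0.313] [0.002 0.004 0.002 0.452 1.269 3.607] [ 80.69  -31.644 171.648]
[[-1.9, -0.8], [0.4, -0.7], [-0.1, 0.3], [-0.7, -1.1], [2.0, -1.9], [-2.2, -2.0]]
[[-1.5, -0.1], [0.6, 1.9]]
[[-0.7, 0.4], [1.9, 0.6], [0.5, 0.7], [0.1, 0.4]]
[[-0.2, -0.0], [0.7, -0.2], [0.2, 0.7], [-0.3, 0.8], [0.2, 0.3], [-0.8, 0.3], [-0.3, 0.2], [0.3, -0.2], [1.2, 0.4]]
[[-0.2, -0.1]]
[[2.2, 0.1], [-2.1, 0.0], [0.3, -2.9], [-0.8, 0.8]]
[[0.2, -0.5], [-0.5, -0.6], [1.1, 0.4], [0.2, 0.6]]
sigma [0.521 0.566 0.347 0.402 0.378 0.324 0.545 0.675]
red - tip: u 0.6900373969112792 v -1.956528291905884
```

```bash
python3 - <<'E'
import cv2
a=cv2.imread('pics/t13.png');cv2.imwrite('pics/t13c.png',cv2.resize(a[130:260,320:450],None,fx=4.6,fy=4.6,interpolation=cv2.INTER_CUBIC))
a=cv2.imread('pics/s12.png');cv2.imwrite('pics/s12c.png',cv2.resize(a[160:240,240:330],None,fx=7,fy=7,interpolation=cv2.INTER_CUBIC))
E
```

```text
(no output)
```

View pics/t13c.png

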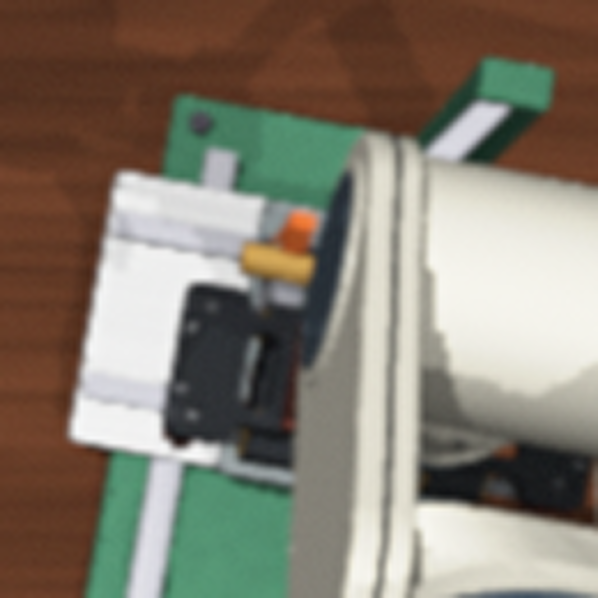

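View pics/s12c.png

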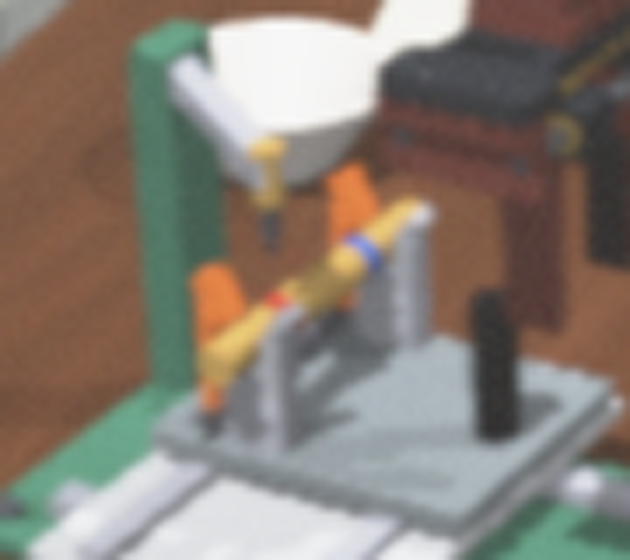

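```bash
python3 - <<'E'
from h import *
im=viewer.get_image('side')
a=-.174;u=np.array([np.cos(a),np.sin(a),0]);v=np.array([-u[1],u[0],0]);T=np.array([660.6,-106.5,121])
f=lambda P:(proj(im,[P])[0]-[240,160])*7
print('tip',f(T),'below18',f(T-[0,0,18])-f(T),'du1',f(T+u)-f(T),'dv1',f(T+v)-f(T))
a=cv2.imread('pics/s12.png');cv2.imwrite('pics/s12d.png',cv2.resize(a[175:210,265:300],None,fx=16,fy=16,interpolation=cv2.INTER_CUBIC))
E
```

```text
tip [262.10095013 253.10277166] below18 [ 2.26886239 39.88658522] du1 [-2.084662  -0.5405374] dv1 [-1.37600887  1.00498461]
```

View pics/s12d.png

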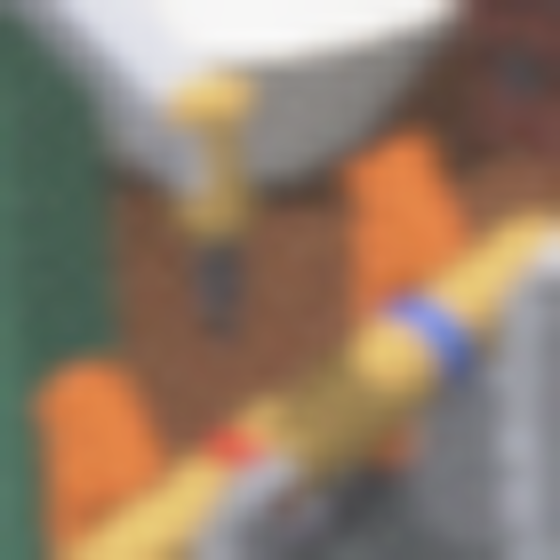

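Call:
apply_moves(commands=[[[0.004,-0.018,-0.01,0],[0.007,-0.032,-0.03,0],[0.007,-0.032,-0.07,0],[0.007,-0.032,-0.1,0],[0.007,-0.032,-0.1085,0],[0.007,-0.032,-0.1085,0]]])

```text
t: 21.12
ee_pos: [572.1, -123.4, 260.3]
orientation: [-2.127, 0.188, 2.13]
ft_force: [0.1, -0.1, 0.0]
width: 50.1
```

Call:
apply_moves(commands=[[[0,0,0,0],[0,0,0,0],[0,0,0,0],[0,0,0,0],[0,0,0,0],[0,0,0,0]]], gripper=0.0)

```text
t: 21.88
ee_pos: [572.4, -123.0, 261.8]
orientation: [-2.13, 0.188, 2.128]
ft_force: [-1.0, 0.3, 4.5]
width: 19.7
```

```bash
python3 - <<'E'
from h import *
im=snap('wrist','w14'); o=readout.get_obs();print(o['ee_pos'],o['t'],o['ft_force'],o['width'])
a=cv2.imread('pics/w14.png');cv2.imwrite('pics/w14d.png',cv2.resize(a[40:110,170:260],None,fx=8,fy=8,interpolation=cv2.INTER_NEAREST))
E
```

```text
[ 572.44725926 -122.95591489  261.76138474] 21.925 [-1.47767645  0.55086672  5.40301172] 19.183121400715212
```

View pics/w14d.png

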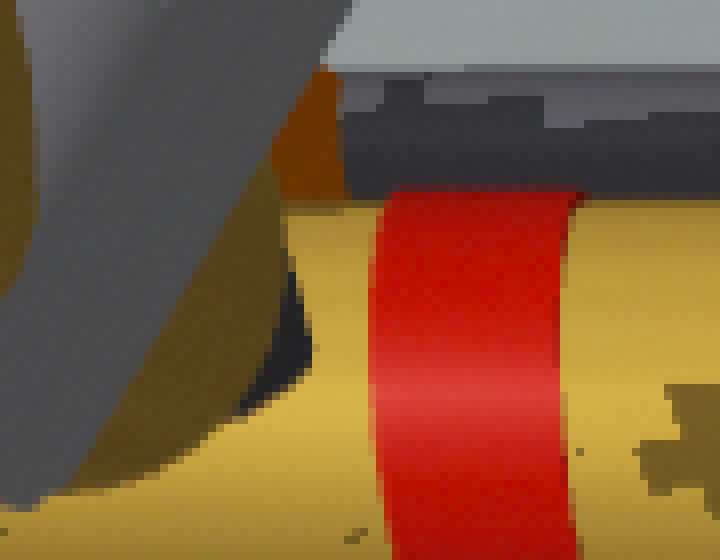

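Call:
apply_moves(commands=[[[-0.0001,0.0008,0,0],[-0.0002,0.0016,0,0],[-0.0002,0.0016,0,0],[-0.0002,0.0016,0,0]]])

```text
t: 22.42
ee_pos: [572.5, -121.5, 261.8]
orientation: [-2.131, 0.188, 2.128]
ft_force: [0.2, -1.8, 5.3]
width: 19.4
```

```bash
python3 - <<'E'
from h import *
im=snap('wrist','w15');snap('side','s15'); o=readout.get_obs();print(o['ee_pos'],o['t'],o['ft_force'],o['width'])
a=cv2.imread('pics/w15.png');cv2.imwrite('pics/w15d.png',cv2.resize(a[0:120,80:260],None,fx=4,fy=4,interpolation=cv2.INTER_NEAREST))
a=cv2.imread('pics/s15.png');cv2.imwrite('pics/s15d.png',cv2.resize(a[175:210,265:300],None,fx=16,fy=16,interpolation=cv2.INTER_CUBIC))
E
```

```text
[ 572.51903322 -121.56715583  261.81939132] 22.525 [-0.47725861 -2.29340923  6.30248278] 19.30869287985327
```

View pics/w15d.png

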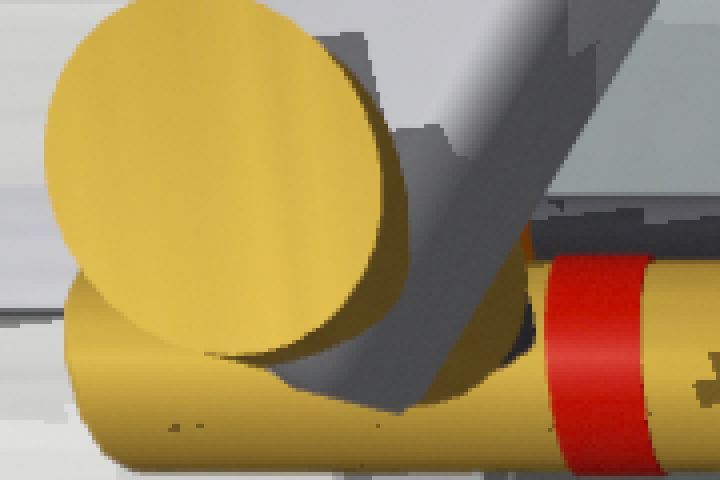

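View pics/s15d.png

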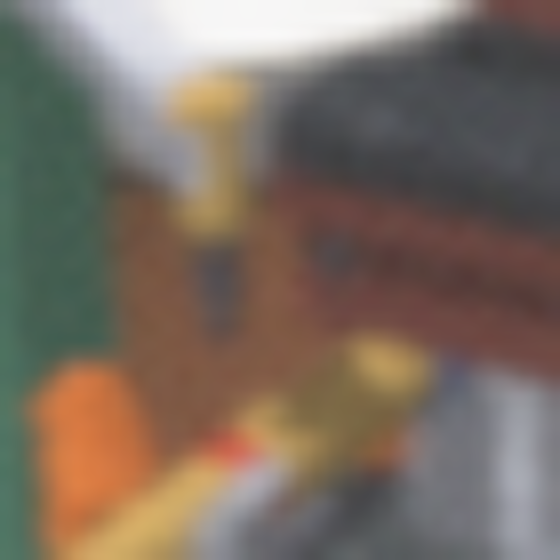

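```bash
cat > rel.py <<'E'
import joint2 as J
from h import *
from scipy.optimize import least_squares
p=J.solve().x
def rel(tip,band,tcp,yaw=-1.746,sgn=1):
    # solve tip xy at z=121, band xy at z=98; return band - tip in jig axes
    out=[]
    for q in (p[8:14],p[8:14]*0,J.r.x[8:14]):
        f=lambda uv,z:least_squares(lambda x:(J.pr([[x[0],x[1],z]],tcp,yaw,q)-uv).ravel(),[655,-110]).x
        t=f(np.array(tip),121);b=f(np.array(band),98)
        a=p[2];u=np.array([np.cos(a),np.sin(a)]);v=np.array([-u[1],u[0]])
        out.append(((b-t)@u,(b-t)@v))
    return np.round(out,2)
E
python3 - <<'E'
from rel import *
print('w11',rel((205.2,76.5),(226.2,85),[571.09,-122.82,259.7]).tolist())
print('w14',rel((208.4,83),(228,92),[572.45,-122.96,261.76]).tolist())
print('w15',rel((212.3,81.8),(228,91),[572.52,-121.57,261.82]).tolist())
E
```

```text
w11 [[0.46, -0.9], [0.56, -0.84], [0.62, -1.01]]
w14 [[-0.1, -0.69], [0.01, -0.64], [0.07, -0.8]]
w15 [[-0.1, 0.45], [0.02, 0.47], [0.07, 0.34]]
```

Red is within about 0.5 mm of the pointer tip by two separate estimates. Holding here.

Call:
apply_moves(commands=[[[0,0,0,0],[0,0,0,0],[0,0,0,0],[0,0,0,0],[0,0,0,0],[0,0,0,0],[0,0,0,0],[0,0,0,0]]])

```text
t: 23.58
ee_pos: [572.5, -121.5, 261.8]
orientation: [-2.131, 0.188, 2.128]
ft_force: [0.6, -0.5, 5.7]
width: 19.0
```

Call:
apply_moves(commands=[[[0,0,0,0],[0,0,0,0],[0,0,0,0],[0,0,0,0]]])

```text
t: 24.08
ee_pos: [572.5, -121.6, 261.8]
orientation: [-2.131, 0.188, 2.128]
ft_force: [0.8, -1.4, 5.6]
width: 19.6
```

Call:
apply_moves(commands=[[[0.001,0.005,0,0],[0.0024,0.0135,0,0],[0.0042,0.024,0,0],[0.0062,0.035,0,0],[0.008,0.0455,0,0],[0.0095,0.054,0,0],[0.0103,0.0585,0,0],[0.0104,0.0591,0,0]]])

```text
t: 25.08
ee_pos: [583.0, -62.1, 261.8]
orientation: [-2.132, 0.188, 2.128]
ft_force: [1.2, -2.3, 5.3]
width: 19.5
```

Call:
apply_moves(commands=[[[0,0,0,0],[0,0,0,0],[0,0,0,0]]])

```text
t: 25.45
ee_pos: [583.0, -62.2, 261.8]
orientation: [-2.131, 0.188, 2.127]
ft_force: [0.8, 0.2, 5.9]
width: 19.4
```

```bash
python3 - <<'E'
from h import *
im=snap('wrist','w16');snap('side','s16'); o=readout.get_obs();print(o['ee_pos'],o['t'],o['ft_force'],o['width'])
R=cv2.Rodrigues(np.array(o['orientation'],float))[0];print(np.arctan2(R[1,1],R[0,1]))
a=cv2.imread('pics/w16.png');cv2.imwrite('pics/w16d.png',cv2.resize(a[0:120,370:550],None,fx=4,fy=4,interpolation=cv2.INTER_NEAREST))
a=cv2.imread('pics/s16.png');cv2.imwrite('pics/s16d.png',cv2.resize(a[175:210,260:300],None,fx=16,fy=16,interpolation=cv2.INTER_CUBIC))
E
```

```text
[582.99817657 -62.20504165 261.7892615 ] 25.55 [0.161649   0.29305358 5.82633939] 19.257889729321537
-1.7469625603363483
```

View pics/w16.png

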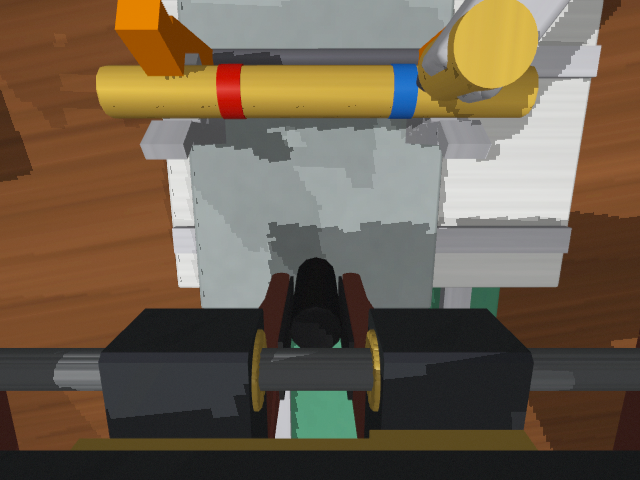

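View pics/w16d.png

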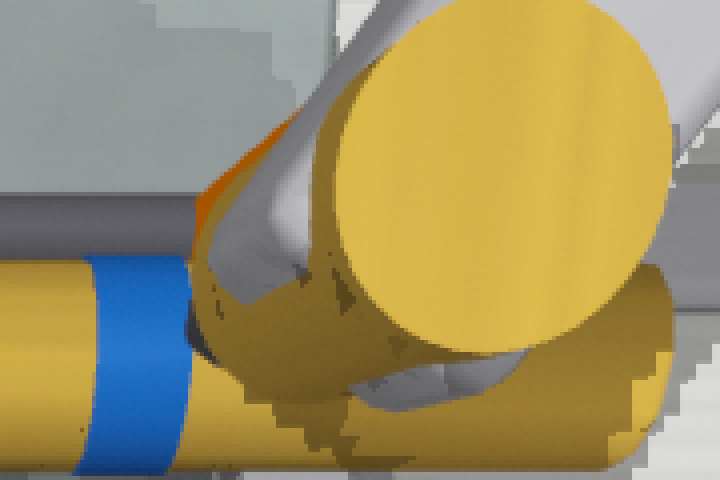

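View pics/s16d.png

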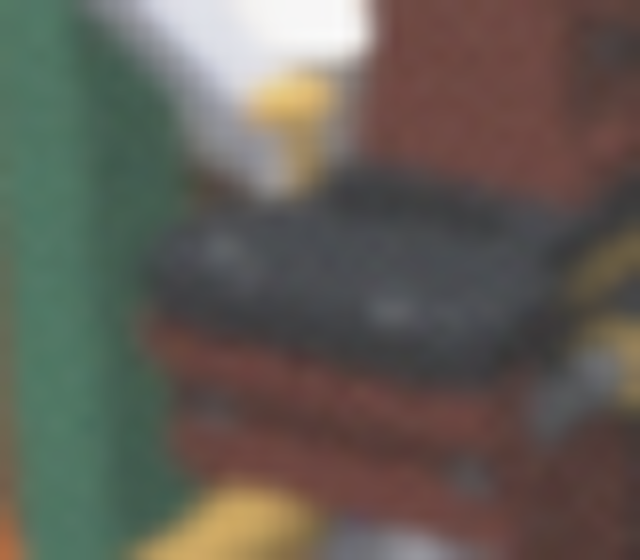

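```bash
python3 - <<'E'
from rel import *
print('w16',rel((418,82),(405.7,91),[583.0,-62.2,261.79]).tolist())
E
```

```text
w16 [[-0.04, -1.42], [0.07, -1.59], [0.12, -1.51]]
```

Call:
apply_moves(commands=[[[0,0,0,0],[0,0,0,0],[0,0,0,0],[0,0,0,0],[0,0,0.02,0],[0,0,0.06,0],[-0.01,-0.015,0.1,0],[-0.019,-0.029,0.11,0]]], gripper=0.05)

```text
t: 26.6
ee_pos: [563.8, -91.7, 373.6]
orientation: [-2.134, 0.188, 2.125]
ft_force: [0.4, 0.4, -0.9]
width: 50.2
```

Call:
apply_moves(commands=[[[0,0,0,0],[0,0,0,0]]])

```text
t: 26.85
ee_pos: [563.1, -91.2, 369.8]
orientation: [-2.127, 0.188, 2.131]
ft_force: [-0.3, -0.1, 0.1]
width: 49.7
```

```bash
python3 - <<'E'
from h import *
im=snap('wrist','w17');s=snap('side','s17'); o=readout.get_obs();print(o['ee_pos'],o['t'],o['ft_force'],o['width'])
a=cv2.imread('pics/w17.png');cv2.imwrite('pics/w17c.png',cv2.resize(a[0:180,180:440],None,fx=3,fy=3,interpolation=cv2.INTER_NEAREST))
a=cv2.imread('pics/s17.png');cv2.imwrite('pics/s17d.png',cv2.resize(a[175:210,260:300],None,fx=16,fy=16,interpolation=cv2.INTER_CUBIC))
E
```

```text
[563.28443241 -90.89897768 369.71244095] 26.95 [ 0.33173115 -0.30809699 -0.53757718] 50.17301757674901
```

View pics/w17c.png

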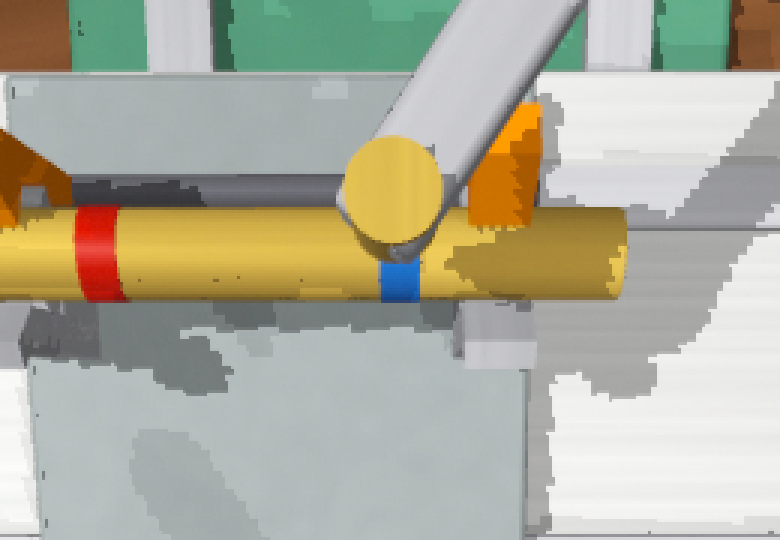

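View pics/s17d.png

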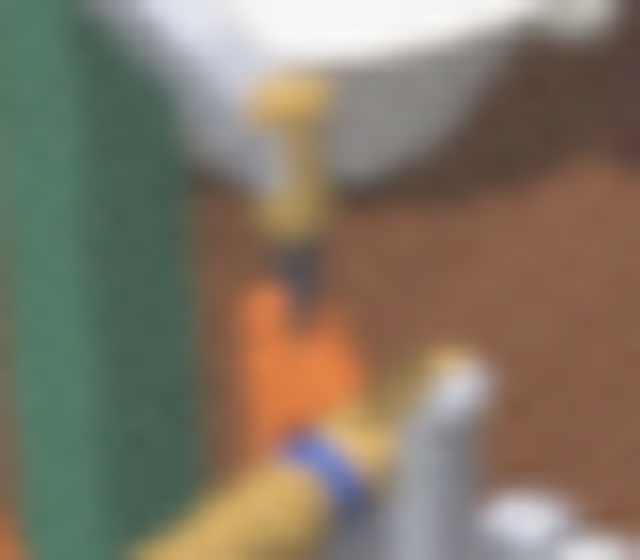

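Call:
apply_moves(commands=[[[-0.01,0.02,0.03,0],[-0.03,0.06,0.05,0],[-0.05,0.11,0.06,0],[-0.07,0.16,0.06,0],[-0.09,0.21,0.06,0],[-0.1,0.26,0.06,0],[-0.11,0.31,0.06,0],[-0.11,0.34,0.06,0]]])

```text
t: 27.95
ee_pos: [452.4, 251.2, 430.3]
orientation: [-2.129, 0.186, 2.132]
ft_force: [-0.6, 0.0, 0.0]
width: 50.0
```

```bash
python3 - <<'E'
from h import *
s=snap('side','s18');im=snap('top','t18'); o=readout.get_obs();print(o['ee_pos'],o['t'])
for c in ['top','side']:
  for l in ['seat','pointer_tip','red_band','blue_band','steel_rod']: print(c,l,[(np.round(d['position'],1).tolist(),round(d['conf'],2)) for d in models.place_of(c,l)][:3])
a=cv2.imread('pics/t18.png');cv2.imwrite('pics/t18c.png',cv2.resize(a[140:300,320:450],None,fx=3.7,fy=3.7,interpolation=cv2.INTER_CUBIC))
cv2.imwrite('pics/t18d.png',cv2.resize(a[165:205,375:425],None,fx=14,fy=14,interpolation=cv2.INTER_CUBIC))
E
```

```text
[453.08734018 251.42969385 430.31237081] 28.05
top seat [([667.3, -78.2, 90.0], 0.94)]
top pointer_tip [([669.8, -108.6, 122.5], 0.55)]
top red_band [([670.4, -51.2, 88.7], 0.96), ([383.1, 622.4, 14.6], 0.82)]
top blue_band [([314.9, 576.1, 7.7], 0.93), ([656.2, -105.6, 93.5], 0.88)]
top steel_rod [([654.5, -104.4, 95.7], 0.44)]
side seat [([665.8, -78.1, 91.4], 0.79)]
side pointer_tip [([658.3, -103.5, 122.1], 0.56)]
side red_band [([387.3, 622.4, 8.2], 0.85), ([659.8, -105.0, 124.5], 0.72), ([251.1, 325.9, 9.0], 0.67)]
side blue_band [([267.5, 365.3, 8.0], 0.63), ([316.5, 574.8, 9.4], 0.56), ([666.6, -76.9, 92.3], 0.25)]
side steel_rod [([486.4, 376.7, 45.3], 0.71)]
```

View pics/t18c.png

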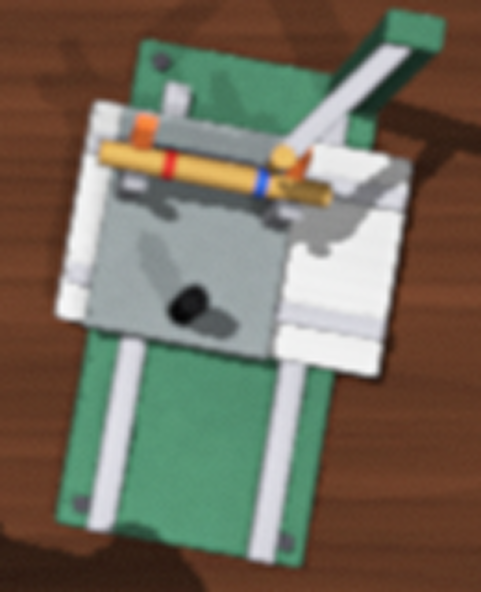

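View pics/t18d.png

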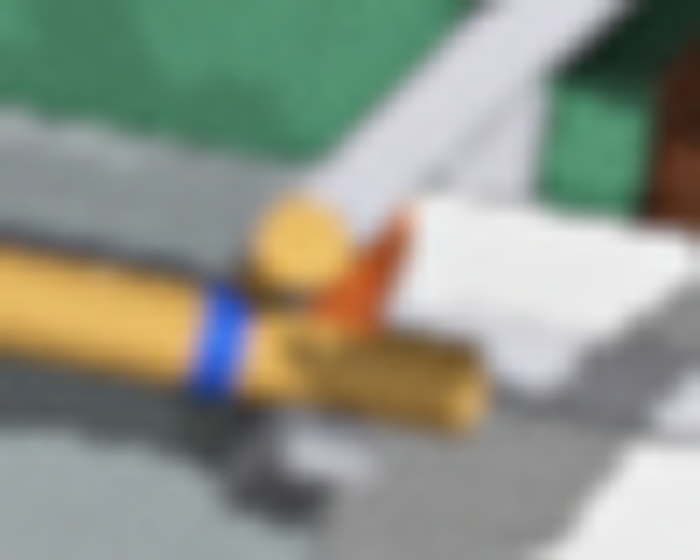

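View pics/s18.png

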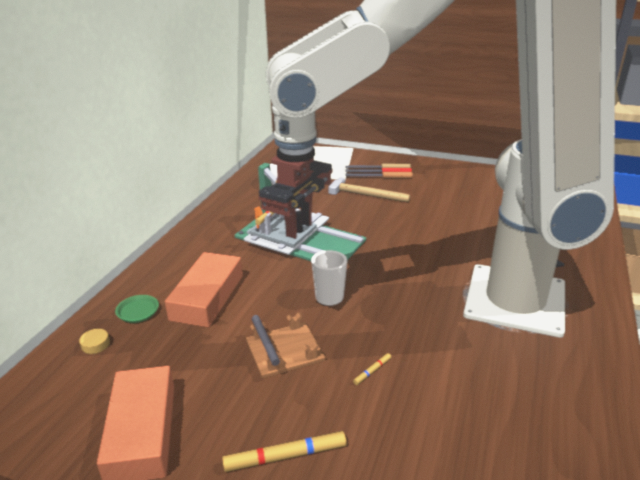

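```bash
python3 - <<'E'
from h import *
im=viewer.get_image('top')
a=-.1745;u=np.array([np.cos(a),np.sin(a),0]);v=np.array([-u[1],u[0],0])
px=lambda x,y:(x/14+375-.46,y/14+165-.46)
for zc in (169,171,173):
  C=back(im,px(302,244),zc);B=back(im,px(220,342),94);print(C,B,(B-C)@u,(B-C)@v)
s=viewer.get_image('side');f=lambda P:(proj(s,[P])[0]-[260,175])*16
s2=[f(C*[1,1,0]+[0,0,z]) for z in (171,121,91)];print(s2)
a=cv2.imread('pics/s17.png')
for b in a[200:208,272:286]: print([tuple(int(x) for x in c) for c in b][3:13:1])
E
```

```text
[ 658.89574231 -106.77252679  169.        ] [ 658.82632192 -108.13976435   94.        ] 0.16900784820559184 -1.3585264342215582
[ 658.44399356 -106.36070217  171.        ] [ 658.82632192 -108.13976435   94.        ] 0.6853953420117204 -1.6856661702758116
[ 657.99224481 -105.94887755  173.        ] [ 658.82632192 -108.13976435   94.        ] 1.201782835817849 -2.012805906330065
[array([276.97166229,  82.9614153 ]), array([291.50662575, 342.02509751]), array([300.00362197, 493.47116998])]
[(67, 104, 170), (69, 119, 205), (69, 123, 215), (68, 122, 215), (73, 126, 214), (78, 136, 213), (87, 148, 207), (89, 144, 186), (83, 131, 162), (92, 133, 159)]
[(69, 102, 165), (72, 117, 198), (72, 115, 198), (81, 111, 181), (99, 126, 182), (111, 155, 201), (108, 167, 207), (98, 157, 193), (95, 149, 180), (110, 147, 171)]
[(72, 105, 163), (80, 115, 189), (100, 114, 176), (130, 110, 143), (155, 126, 140), (159, 157, 175), (141, 177, 208), (118, 179, 215), (111, 172, 206), (129, 164, 188)]
[(74, 108, 162), (93, 126, 181), (131, 134, 169), (165, 129, 139), (185, 130, 123), (191, 140, 134), (168, 157, 171), (134, 171, 200), (113, 165, 197), (130, 157, 178)]
[(85, 131, 175), (97, 151, 195), (119, 163, 199), (140, 161, 189), (159, 149, 160), (176, 129, 123), (172, 127, 124), (141, 140, 157), (111, 141, 166), (125, 141, 155)]
[(98, 157, 197), (103, 170, 211), (107, 174, 212), (111, 169, 205), (122, 153, 181), (146, 129, 137), (155, 108, 101), (129, 106, 111), (106, 118, 131), (127, 135, 142)]
[(103, 172, 210), (108, 177, 214), (103, 169, 208), (99, 163, 197), (101, 146, 177), (115, 123, 138), (123, 98, 95), (112, 93, 91), (107, 108, 113), (138, 136, 140)]
[(103, 169, 207), (100, 166, 201), (99, 164, 198), (94, 152, 186), (87, 133, 160), (93, 111, 125), (106, 96, 98), (111, 98, 96), (121, 116, 115), (147, 139, 140)]
```

```bash
python3 - <<'E'
import rel
from rel import *
J=rel.J
a=p[2];u=np.array([np.cos(a),np.sin(a)]);v=np.array([-u[1],u[0]])
def go(name,col,band,tcp):
  for q,n in ((p[8:14],'fit'),(p[8:14]*0,'nom')):
    f=lambda uv,z:least_squares(lambda x:(J.pr([[x[0],x[1],z]],tcp,-1.746,q)-uv).ravel(),[655,-110]).x
    for z in (168,170,172):
      d=f(np.array(band),98)-f(np.array(col),z);print(name,n,z,(d@u).round(2),(d@v).round(2))
go('w17',(180+393/3-.3,189.5/3-.3),(180+400/3-.3,254/3-.3),[563.28,-90.9,369.71])
go('w13',(200+335/3-.3,197/3-.3),(200+351.5/3-.3,260/3-.3),[564.19,-90.87,368.33])
# vertical direction image at tip nominal
tcp=[563.28,-90.9,369.71]
print(J.pr([[659,-107.5,z] for z in (170,121,98)],tcp,-1.746,p[8:14]*0))
E
```

```text
Traceback (most recent call last):
AttributeError: 'function' object has no attribute 'J'
```

```bash
python3 - <<'E'
from rel import *
a=p[2];u=np.array([np.cos(a),np.sin(a)]);v=np.array([-u[1],u[0]])
def go(name,col,band,tcp):
  for q,n in ((p[8:14],'fit'),(p[8:14]*0,'nom')):
    f=lambda uv,z:least_squares(lambda x:(J.pr([[x[0],x[1],z]],tcp,-1.746,q)-uv).ravel(),[655,-110]).x
    for z in (168,170,172):
      d=f(np.array(band),98)-f(np.array(col),z);print(name,n,z,(d@u).round(2),(d@v).round(2))
go('w17',(180+393/3-.3,189.5/3-.3),(180+400/3-.3,254/3-.3),[563.28,-90.9,369.71])
go('w13',(200+335/3-.3,197/3-.3),(200+351.5/3-.3,260/3-.3),[564.19,-90.87,368.33])
print(J.pr([[659,-107.5,z] for z in (170,121,98)],[563.28,-90.9,369.71],-1.746,p[8:14]*0))
E
```

```text
w17 fit 168 -0.26 -0.32
w17 fit 170 0.08 -0.29
w17 fit 172 0.41 -0.26
w17 nom 168 0.03 -0.58
w17 nom 170 0.37 -0.56
w17 nom 172 0.71 -0.54
w13 fit 168 -0.33 -2.32
w13 fit 170 -0.0 -2.29
w13 fit 172 0.32 -2.27
w13 nom 168 -0.04 -2.56
w13 nom 170 0.28 -2.55
w13 nom 172 0.61 -2.53
[[312.17096162  63.02818128]
 [312.88700365  79.65177046]
 [313.12349657  85.14217623]]
```

Call:
apply_moves(commands=[[[0.005,-0.03,0,0],[0.015,-0.08,0,0],[0.03,-0.13,0,0],[0.045,-0.18,0,0],[0.06,-0.23,0,0],[0.072,-0.28,-0.015,0],[0.078,-0.32,-0.035,0],[0.079,-0.335,-0.04,0]]])

```text
t: 29.75
ee_pos: [532.2, -88.1, 390.0]
orientation: [-2.126, 0.19, 2.13]
ft_force: [-0.1, 0.3, 0.5]
width: 49.9
```

Call:
apply_moves(commands=[[[0,0,0,0],[0,0,0,0],[0,0,0,0]]])

```text
t: 30.12
ee_pos: [532.5, -85.1, 391.8]
orientation: [-2.131, 0.186, 2.129]
ft_force: [0.4, 0.5, 0.5]
width: 49.9
```

```bash
python3 - <<'E'
from h import *
im=snap('wrist','w19'); o=readout.get_obs();print(o['ee_pos'],o['t'],o['qvel'].round(3))
R=cv2.Rodrigues(np.array(o['orientation'],float))[0];print(np.arctan2(R[1,1],R[0,1]))
a=cv2.imread('pics/w19.png');cv2.imwrite('pics/w19c.png',cv2.resize(a[0:80,270:370],None,fx=7,fy=7,interpolation=cv2.INTER_NEAREST))
E
```

```text
[532.49918659 -85.19577446 391.76979497] 30.175 [-0.007  0.004 -0.    -0.001 -0.    -0.002]
-1.7454668478811375
```

View pics/w19c.png

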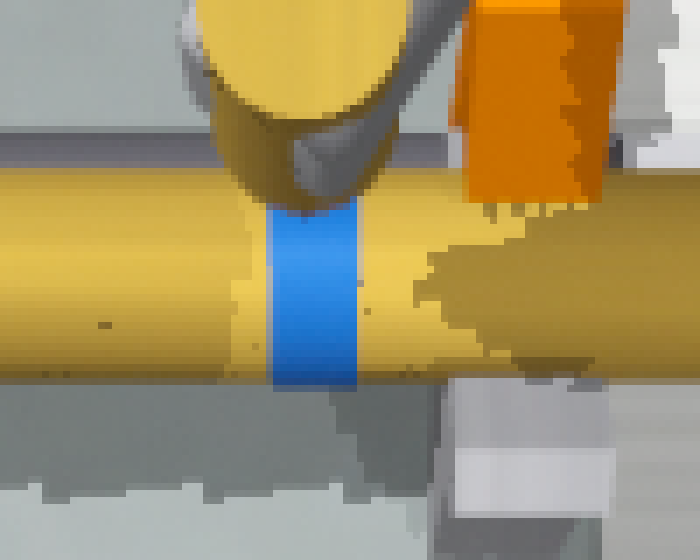

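The collar axis, carried down to rod height, falls at crop px of about 315. The blue band's centre is at 314, so blue is under the pointer. The rod is seated under both jaws and the gripper is clear of everything. Handing in.

```bash
python3 -c "
from workcell import workorder
print(workorder.close_job())"
```

```text
the job is handed in; nothing more can be done
None
```

I handed in the job at about 30 s of the 62 s allowed. The rod is seated in the forks and the blue band is under the pointer. No verdict was reported.

- **Rod:** I took the middle-sized banded rod from the rest and pressed it down past the jaw. The force at the floor was about 17 N, and the nose sprang back over the rod. Both bands are between the forks, and I let go of the rod before touching the handle.
- **Red band:** I slid the carriage by its handle, let go of the handle to look from a second angle, and corrected by about 1.7 mm. I then held red under the pointer for about 1.5 s. My two estimates put red within about 0.5 mm of the tip along the rod and within 0.3 mm across it.
- **Blue band:** I moved 60 mm along, released the handle and moved clear.

**Final checks on blue:**

| View | Blue's offset along the rod |
|---|---|
| Wrist views, after release | 0 to −0.6 mm |
| Wrist view, while still gripping the handle | −1.4 mm (about −0.3 mm after averaging with the red reading) |
| Top camera | −1.4 to −2.0 mm |
| Side camera | about −4 mm |

I relied on the wrist views. They were the closest and looked almost straight along the pointer's plane. The side camera resolves only about 2.6 mm per pixel and the fork partly hides the band, so I made no further correction.

I never commanded the arm near the pointer, and I saw no unexpected forces. In the last top and side pictures I saw no sign that the steel rod, crucible, firebrick or hammer had moved, though I didn't measure them.

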